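# Clamp a round handle blank with a U-bolt

## Robot

A 7-joint arm with a two-finger parallel gripper is mounted at the origin on a cart in front of the work surface, level with it; the furniture and walls round the work are solid. World frame = base frame: x ahead of the robot, y to its left, z up, the work surface at z = 0. Lengths are in mm, angles in rad, forces in N, time in s.
With the tool pointing down it reaches from about 350 to 900 mm from the base axis. Payload 7.2 kg.
Tool frame: the origin (TCP) lies at the very end of the fingers, on their centre line; the grasp point (between the pads) lies 19 mm behind it (env.grip_depth is the distance from the TCP to the grasp point, in mm); z points along the fingers, y is the direction in which the jaws open and shut (so a half turn about z gives the same grasp; the last joint's range is limited). The gripper opens to 85 mm and grips with 20 to 120 N. Pads are 22 mm wide; open, the fingers measure 114 mm over their backs; the gripper's body (76 mm by 85 mm) begins 54 mm behind the grasp point. The pads swing forward as they close: fully open they stand 13 mm farther back than shut.
Start: joints at [1.248, 0.411, -0.013, 1.596, 0.006, 1.134, -0.082], TCP at [157.52, -604.827, 231.297] pointing down, gripper open.
Joint ranges: [-2.95, 2.95], [-0.29, 1.99], [-1.47, 1.44], [0.14, 2.54], [-1.03, 4.17], [0.13, 1.85], [-2.86, 2.86]. Speed limits (rad/s): [2.39, 2.39, 3.01, 3.01, 3.14, 3.14, 3.14].

## Interface

Orientations are given as a unit quaternion [x, y, z, w].
In Python, from station import env gives the robot as it stands.
- The arm moves only by the tool drive_tool, never from a script. Its argument "deltas" is a list of rows, each an object of numbers: "tx", "ty", "tz": the shift along the tool's x, y, z in mm; "ax", "ay", "az": the turn, a rotation vector about the tool's x, y, z in degrees. A call has 1 to 12 rows; each row is the pose to reach, as a shift and turn from the pose measured when the call began, along the tool's axes at that moment; what a row does not reach only later rows make up. A row lasts 1/12 s, in which the tool goes at most 41.7 mm and 7.16 degrees, less where a joint would pass 70% of its speed; a pose out of reach is approached as far as the arm can. A call with a gripper value outside its range is refused whole. "grip" is the opening, from -1 (shut) to 1 (fully open), set as the call begins (left out, the last holds). The fingers move at their own pace and stop on an object; "force" is the grip in N (left out, the last holds). Time passes only in rows, so rows that repeat a pose let the fingers close. It gives the time, the measured TCP pose, the force and the opening at its end, in the units of the state.
- env.get_state(): the state, without advancing time (a new reading comes with each control period).
- env.capture(name): name is "scene" or "top" or "wrist"; returns a dict with "pixels" (400x640x3 uint8, red, green, blue), "depth" (400x640 float32, mm along the optical axis (not along the pixel's ray), 0 where there is no reading), "vfov" (degrees; the focal length in pixels is half the picture's height over the tangent of half this angle, whatever the lens; pixels are square), "cx", "cy" (the principal point, pixels), "R" (3x3) and "t" (3): a world point X has camera coordinates R X + t; the wrist camera has in their place "hand_eye" (4x4, takes a point from camera to tool coordinates, whose origin is the TCP and whose axes are the flange's). Camera axes: x right, y down, z forward; pixel columns grow to the right and rows downward; lengths in mm; the calibration is good to about 2 mm. The wrist camera is an equidistant fisheye: a pixel r from the principal point sees the ray r / f radians off the axis. A picture is of the moment at which its call begins: read the wrist's pose just before it.
- env.sign_off(): hands the job in, once; it reports no verdict.
Trained networks look in a picture, given as the dict that the camera call returned (one of the last four; its "shot" number tells which), for a name from the list of things; names that differ only in an ending like _2 or _b are one class to them, and where a whole thing is asked for, a point or a joint stands for the part that bears it (a point fixed in the world has none). Each returns a list of dicts, best first, with "conf" (0 to 1); they miss things now and then, are a little off and sometimes report something else, mostly with a low value. They report only what shows in the picture. A call takes as long as a camera call.
- env.search_frame(picture, query): "location" ([column, row] as shares, 0 to 1, of the picture: columns of its width, rows of its height, amid what is visible of it).
- env.mark_of(picture, query): "location" ([column, row] as shares, 0 to 1, of the picture: columns of its width, rows of its height: a listed point, or the origin of a listed thing).
The state is a dict: "t": time; "qpos": joint angles; "qd": joint speeds; "joint_torque": joint torques, N m; "ee_pos": TCP position; "tcp_rot": TCP orientation; "wrist_force": force on the tool from outside, world axes, zero at the start; "wrist_torque": the same for the moment, N m; "width": finger opening in mm.
Only numpy, scipy, OpenCV 4.12 (cv2) and the standard library are available. Lean on these libraries where they do the work, as an engineer would, in place of code of your own. Each camera call takes 0.05 s, during which the arm holds its last target.

## Task

Lay the round handle blank in the two V rests of the clamping stand, then clamp it with the larger U-bolt from the grooved block: pass both legs down either side of the blank, feel for the two holes in the plate rather than forcing it, and press the U-bolt fully home so its bow sits on the blank. Let everything go, and leave the smaller U-bolt and the other tools where they are.

Things in the scene. Friction and masses are not known exactly. Their poses are not given: they have to be found in the camera images.
- blank_mid (a point): Round wooden handle blank, 32 mm diameter and 200 mm long, with an 18 mm tenon 24 mm long on one end; lies on the bench. This point is on its axis at the middle of the 200 mm; x runs along the axis towards the tenon.
- stand: Fixed clamping stand: plywood board 190 x 130 x 12 mm, on it two wooden bearers and a steel plate 160 x 106 x 10 mm. Origin: centre of the board's underside; x is the way the blank is to lie, z up. The plate is bolted through slots and sits anywhere up to 13 mm either way along x from the board's centre, its rests and holes with it. That offset is not measured: all poses here are the board's.
- plate_face (a point): Point on the board's centre line at the height of the plate's upper face, 62 mm above the bench. Midway between the rests the plate has two 10.5 mm holes with small chamfers at y = +22 and -22 mm; their x is this point's plus the unknown offset (up to 13 mm either way): feel for them by sliding the leg ends lightly along x on the plate. Four bolt heads 7 mm high at x = +-45, y = +-42 mm.
- rest_line (a point): Where the axis of a blank lying in the rests passes the board's centre, 90 mm above the bench; x along it. The rests are two 90 degree V's of angle iron on the plate, 58 mm either side of the plate's middle along x, each 24 mm long (x), 48 mm wide (y), 24 mm high. Between them 92 mm are free.
- catch_level (a point): Below the plate, 18 mm under its upper face, each hole has a sprung ball catch, on the outer side. Pushing both legs past takes about 8 to 20 N in all; near home the balls click into the grooves of the legs. More than 40 N of the U-bolt against stand or blank counts as forcing.
- ubolt_bow (a point): Larger steel U-bolt, 8 mm round bar, legs 44 mm apart (centres), 36 mm inside; stands upright, bow up, in a groove of the block, leaning up to 3 degrees. The point is the bow's centre, between the upper ends of the straight legs: bow top 26 mm above it, leg ends 62 mm below. y from leg to leg. Leg ends taper to 5.6 mm; groove 18 mm above each end. 0.12 kg. Home, the point is 88 mm above the bench.
- ubolt_small_bow (a point): The smaller U-bolt, same bar and leg length but legs 32 mm apart (24 mm inside): too narrow for the blank. The point is the centre of its bow, as above. Leave it in the block.
- rack: Fixed wooden block 100 x 106 x 36 mm (x by y by z), origin at the centre of its underside, with two straight grooves along y at x = +24 and -24 mm, 9.5 mm wide, floor 6 mm above the bench. The two U-bolts stand in the grooves, one each, either way round.
- cork_block: Cork sanding block, 65 x 110 x 29 mm, a bystander on the bench near the tool box; origin at the centre of its underside.
- g_clamp: G-clamp lying flat, 165 x 102 x 21 mm, a bystander; origin at the centre of its underside.

How it is judged:
By the outcome, as a careful person would: the job done as asked, in the order asked, and still so for the second after the job is handed in, with the robot touching nothing.
It also fails if it takes over 64 s, if anything falls off the work surface, if the arm or the gripper's body presses on something with over 40 N, if the wrist force passes 120 N, or if a joint passes its speed limit or range.

## Working session

There is one attempt and no reset: what is moved stays moved. The work goes in short steps, Python scripts to look and compute and a tool call to move; the robot and the scene stay as the last step left them, time stands still between calls to the robot, and variables do not carry over. Pictures are saved under pics/ and viewed, and the job is handed in when it is done.

Besides the shell and the picture viewer there is one more tool, called after "Emit:" as name(argument=value, ...) on one line, values as JSON. drive_tool: Moves the arm, as the interface text tells. Its arguments: {"type":"object","properties":{"deltas":{"type":"array","items":{"type":"object","properties":{"tx":{"type":"number"},"ty":{"type":"number"},"tz":{"type":"number"},"ax":{"type":"number"},"ay":{"type":"number"},"az":{"type":"number"}}}},"grip":{"type":"number"},"force":{"type":"number"}},"required":["deltas"]}

```bash
ls -la; mkdir -p pics
cat > h.py <<'E'
import numpy as np, cv2
from scipy.spatial.transform import Rotation as Ro
from station import env
def f_of(c): return 200/np.tan(np.radians(c["vfov"])/2)
def save(c,n,crop=None,s=1):
    im=c["pixels"][:,:,::-1]
    if crop: im=im[crop[1]:crop[3],crop[0]:crop[2]]
    if s!=1: im=cv2.resize(im,None,fx=s,fy=s,interpolation=cv2.INTER_CUBIC)
    cv2.imwrite(f"pics/{n}.png",im)
def cloud(c):
    f=f_of(c); v,u=np.mgrid[0:400,0:640]; d=c["depth"].astype(float)
    P=np.stack([(u-c["cx"])/f*d,(v-c["cy"])/f*d,d],-1)
    W=(P-np.array(c["t"]))@np.array(c["R"])   # R^T (P-t)
    W[d<=0]=np.nan
    return W
def ray(c,px):
    f=f_of(c); R=np.array(c["R"]);t=np.array(c["t"])
    d=R.T@np.array([(px[0]-c["cx"])/f,(px[1]-c["cy"])/f,1]); return -R.T@t,d
def at_z(c,px,z):
    o,d=ray(c,px); return o+d*(z-o[2])/d[2]
def proj(c,X):
    p=np.array(c["R"])@np.array(X)+np.array(c["t"]); f=f_of(c)
    return np.array([c["cx"]+f*p[0]/p[2],c["cy"]+f*p[1]/p[2]])
E
python3 - <<'E'
from h import *
s=env.get_state();print(s)
Z=dict(blank_mid=16,stand=0,plate_face=62,rest_line=90,ubolt_bow=68,ubolt_small_bow=68,rack=0,cork_block=0,g_clamp=0)
for n in("scene","top"):
    c=env.capture(n);save(c,n+"0");np.savez(f"{n}0.npz",**{k:v for k,v in c.items() if k!="shot"})
    print(n,c["vfov"],c["cx"],c["cy"],c["t"], -np.array(c["R"]).T@np.array(c["t"]))
    for q in Z:
        r=env.mark_of(c,q)
        for m in r[:2]:
            px=np.array(m["location"])*[640,400]
            print(q,round(m["conf"],2),px.round(1),at_z(c,px,Z[q]).round(1))
E
```

```text
total 12
drwxr-xr-x  3 agent agent 4096 Dec  7 15:08 .
drwxr-xr-x 23 root  root  4096 Dec  7 15:08 ..
drwxr-xr-x  2 agent agent 4096 Dec  7 15:08 pics
{'t': 0.0, 'qpos': array([ 1.24778072,  0.41190423, -0.01275269,  1.59704139,  0.00560963,
        1.13427872, -0.08221919]), 'qd': array([-9.38240857e-04, -1.96178928e-03, -6.57310277e-04,  2.18282892e-04,
       -6.08708942e-05,  1.24312871e-05, -2.19611059e-03]), 'joint_torque': array([-1.20869925e-03, -6.00622272e+01,  6.81450907e-01, -2.99403030e+01,
        1.38034037e-02,  1.07404031e-02,  1.09490179e-05]), 'ee_pos': array([ 157.39943044, -604.35114438,  230.45123313]), 'tcp_rot': array([ 9.91891311e-01,  1.27086550e-01, -1.53495502e-04, -7.83077335e-04]), 'wrist_force': array([-0.21053594, -0.67408374, -0.15773019]), 'wrist_torque': array([0.00093588, 0.01731683, 0.01153552]), 'width': 84.80127674523497}
scene 49.51952949730496 316.67895009085896 195.7547381332289 [299.8186506  388.93440738 649.93856419] [ 87.89777434 333.97502488 737.77774278]
blank_mid 0.84 [205.  235.1] [648.3 140.7  16. ]
stand 0.92 [339.5 223.5] [ 498.1 -1
[... 321 characters left out ...]
ock 0.72 [364.1 162.1] [ 601.7 -283.8    0. ]
top 43.82221876049818 320.658127820791 202.1647455887925 [ -85.20934986  554.07464811 1083.92198398] [ 475.7375064   -75.99912363 1121.17981366]
blank_mid 0.59 [224.2 157.3] [654.5 133.1  16. ]
stand 0.94 [329.  226.2] [ 501.6 -102.4    0. ]
stand 0.4 [439.2 246.8] [ 456.1 -350.5    0. ]
plate_face 0.63 [330.3 227.3] [ 497.8 -103.7   62. ]
ubolt_bow 0.65 [438.  226.3] [ 500.6 -331.9   68. ]
ubolt_small_bow 0.42 [437.6 248.3] [ 454.1 -330.4   68. ]
rack 0.87 [427.7 236.4] [ 479.4 -324.8    0. ]
cork_block 0.85 [409.8 178.3] [ 610.9 -285.6    0. ]
cork_block 0.58 [328.9 226. ] [ 502.  -102.1    0. ]
g_clamp 0.72 [335.5 152.8] [ 668.6 -116.8    0. ]
```

Run:
```python
import cv2
for n in("scene0","top0"):
    im=cv2.imread(f"pics/{n}.png")
    cv2.imwrite(f"pics/{n}b.png",cv2.resize(im[80:330,130:530],None,fx=2,fy=2,interpolation=cv2.INTER_CUBIC))
```

```text
(no output)
```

View pics/scene0.png

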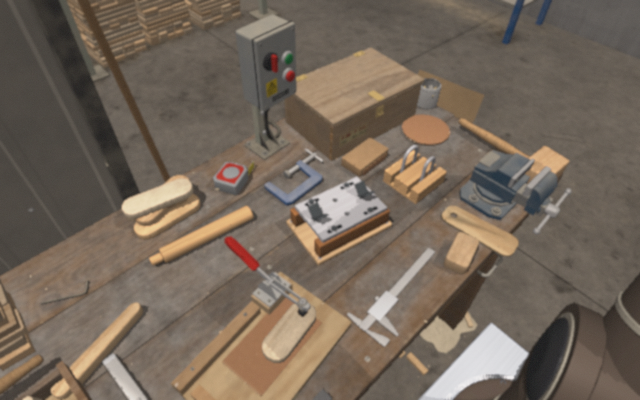

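View pics/top0.png

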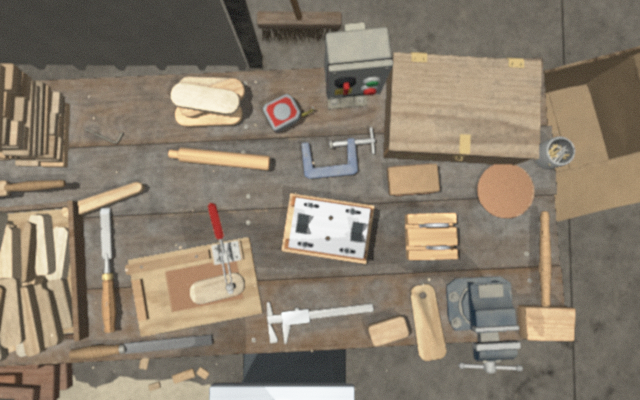

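```bash
ls pics
```

```text
scene0.png
scene0b.png
top0.png
top0b.png
```

View pics/top0b.png

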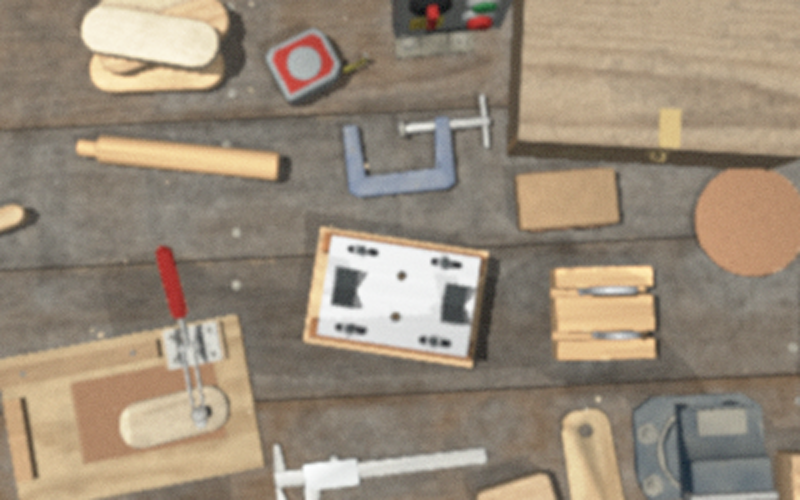

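View pics/scene0b.png

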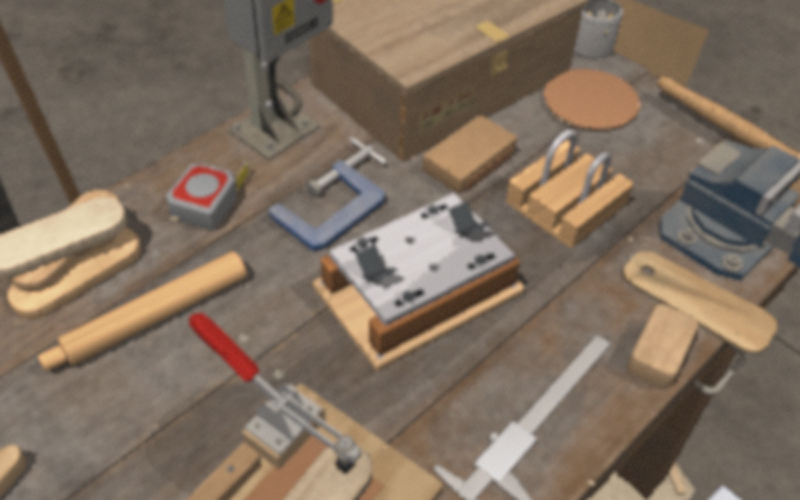

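The top picture shows the blank at px (219,159), tenon left, and the stand at px (329,228) with both plate holes visible near (330,217) and (327,238). The rack is at px (431,237) with two U-bolts, and the taller one looks like the upper one at (438,226). I'll refine these with depth.

```bash
cat > m1.py <<'E'
from h import *
for n in("top0","scene0"):
    c=dict(np.load(n+".npz")); W=cloud(c)
    print("==",n)
    # blank
    P=W.reshape(-1,3); col=c["pixels"].reshape(-1,3)
    ok=np.isfinite(P[:,0])
    # blank roi
    m=ok&(abs(P[:,0]-650)<60)&(abs(P[:,1]-137)<140)&(P[:,2]>10)&(P[:,2]<45)
    Q=P[m]; mu=Q[:,:2].mean(0); u,s,v=np.linalg.svd(Q[:,:2]-mu,full_matrices=False); d=v[0]*np.sign(v[0][1])
    a=(Q[:,:2]-mu)@d; b=(Q[:,:2]-mu)@np.array([-d[1],d[0]])
    print("blank n",m.sum(),"mu",mu,"dir",d,np.degrees(np.arctan2(d[1],d[0])),"a",np.percentile(a,[0,1,5,95,99,100]),"b",np.percentile(b,[1,50,99]),"zmax",np.percentile(Q[:,2],[50,95,99]))
    for lo in range(-120,121,15):
        k=(a>=lo)&(a<lo+15)
        if k.sum()>3: print(lo,k.sum(),np.percentile(b[k],[2,98]).round(1),np.percentile(Q[k,2],95).round(1))
    # plate
    m=ok&(abs(P[:,0]-500)<110)&(abs(P[:,1]+103)<130)&(abs(P[:,2]-62)<5)
    Q=P[m]; r=cv2.minAreaRect(Q[:,:2].astype(np.float32)); print("plate",m.sum(),r,np.median(Q[:,2]))
    m=ok&(abs(P[:,0]-500)<130)&(abs(P[:,1]+103)<140)&(P[:,2]>72)&(P[:,2]<100)
    Q=P[m]; print("rests");
    for s in(1,-1):
        k=(Q[:,1]+103)*s>0; print(k.sum(),Q[k].mean(0) if k.any() else 0, Q[k].min(0),Q[k].max(0))
    m=ok&(abs(P[:,0]-478)<70)&(abs(P[:,1]+327)<80)
    Q=P[m]; k=abs(Q[:,2]-36)<5; print("rack",k.sum(),cv2.minAreaRect(Q[k][:,:2].astype(np.float32)))
    k=Q[:,2]>48; B=Q[k]
    for lo,hi in((430,478),(478,530)):
        k=(B[:,0]>lo)&(B[:,0]<hi); 
        if k.sum()>2: print("bolt",k.sum(),B[k].mean(0),B[k].min(0),B[k].max(0))
E
python3 m1.py
```

```text
== top0
blank n 1378 mu [649.99176577 138.61369892] dir [0.09213964 0.9957461 ] 84.71328921800252 a [-105.52658298 -104.77138143  -96.90778301   99.79859333  114.30028754
  119.63207653] b [-16.59299124   0.27998029  14.12547693] zmax [29.30158824 34.50162766 35.93941335]
-120 10 [-14.   10.8] 29.2
-105 103 [-15.6  25. ] 34.2
-90 95 [-16.6  13.5] 34.2
-75 95 [-15.2  13.9] 34.3
-60 100 [-15.9  13.6] 33.6
-45 99 [-16.5  14.2] 34.5
-30 94 [-15.4  14. ] 35.1
-15 97 [-16.6  13.7] 35.8
0 96 [-15.2  13.7] 33.8
15 97 [-15.4  14.2] 34.9
30 98 [-16.1  13.7] 34.5
45 93 [-14.7  13.9] 34.7
60 96 [-16.2  13.9] 34.4
75 100 [-16.4  14. ] 34.4
90 57 [-15.   11.6] 32.8
105 48 [-10.    6.8] 28.6
plate 3134 ((496.11962890625, -103.28631591796875), (166.857421875, 109.65065002441406), 80.32447814941406) 62.656522029962865
rests
190 [504.89706924 -43.15817512  80.18463014] [483.23944982 -56.54112831  72.55271508] [527.04855112 -29.27097716  90.0268512 ]
198 [ 487.89596142 -157.61418144   79.95006911] [ 445.90029014 -171.63759734   72.07420771] [ 536.36312302 -136.46243837   90.01224296]
rack 1776 ((479.35
[... 1168 characters left out ...]
.23585510253906) 60.79740736637295
rests
150 [509.64343724 -42.99457828  79.31866258] [483.4264599  -56.31904852  72.02722447] [526.99912468 -28.97949053  85.62715652]
138 [ 492.72668574 -157.58275413   78.98068408] [ 467.55996332 -172.17553713   72.06049272] [ 509.38584474 -142.46864462   86.42122378]
rack 1051 ((480.1824951171875, -325.89385986328125), (101.90227508544922, 109.07025146484375), 1.5621592998504639)
bolt 108 [ 455.36166959 -332.32356617   70.20890495] [ 451.3754391  -353.97014287   48.0735224 ] [ 461.30122908 -315.11496864   87.44572622]
bolt 125 [ 502.9384559  -322.25203753   74.15879236] [ 499.05562228 -350.93230828   49.10122109] [ 508.59627097 -300.71232567   93.84166301]
```

Run:
```python
from h import *
c=dict(np.load("top0.npz")); 
g=cv2.cvtColor(c["pixels"],cv2.COLOR_RGB2GRAY).astype(float)
for u,v in((330.5,217.5),(327.5,238.5)):
    u0,v0=int(u)-4,int(v)-4; w=np.clip(170-g[v0:v0+9,u0:u0+9],0,None); yy,xx=np.mgrid[0:9,0:9]
    px=((xx*w).sum()/w.sum()+u0,(yy*w).sum()/w.sum()+v0); print(g[v0:v0+9,u0:u0+9].astype(int).min(),px,at_z(c,px,62))
for n,z in(("top0",62),("scene0",62)):
    c=dict(np.load(n+".npz")); im=cv2.resize(c["pixels"][:,:,::-1][170:280,270:400],None,fx=6,fy=5.4,interpolation=cv2.INTER_CUBIC); im=cv2.resize(c["pixels"][:,:,::-1][170:270,270:400],None,fx=6,fy=6,interpolation=cv2.INTER_CUBIC)
    cv2.imwrite(f"pics/st_{n}.png",im)
```

```text
90 (np.float64(330.4397993311037), np.float64(217.43311036789297)) [ 518.83178743 -103.92999348   62.        ]
89 (np.float64(327.35857142857145), np.float64(238.00571428571428)) [475.07909631 -97.46436605  62.        ]
```

View pics/st_top0.png

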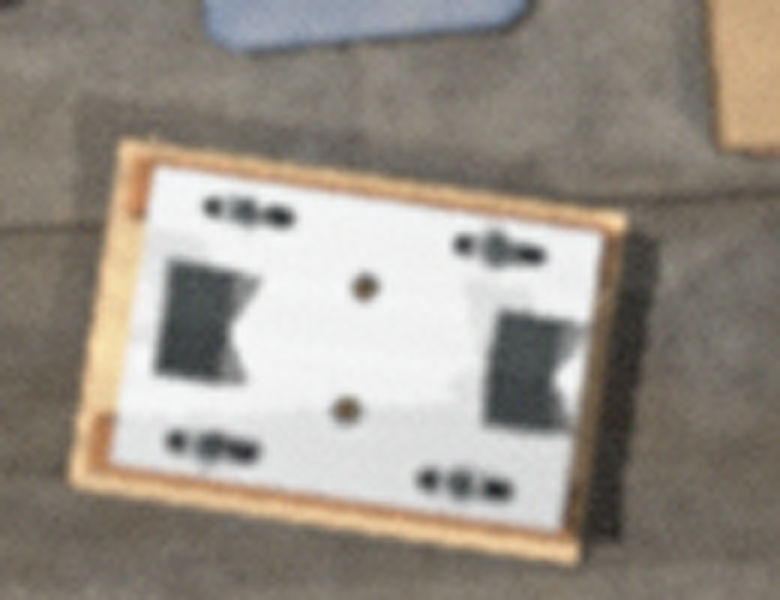

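View pics/st_scene0.png

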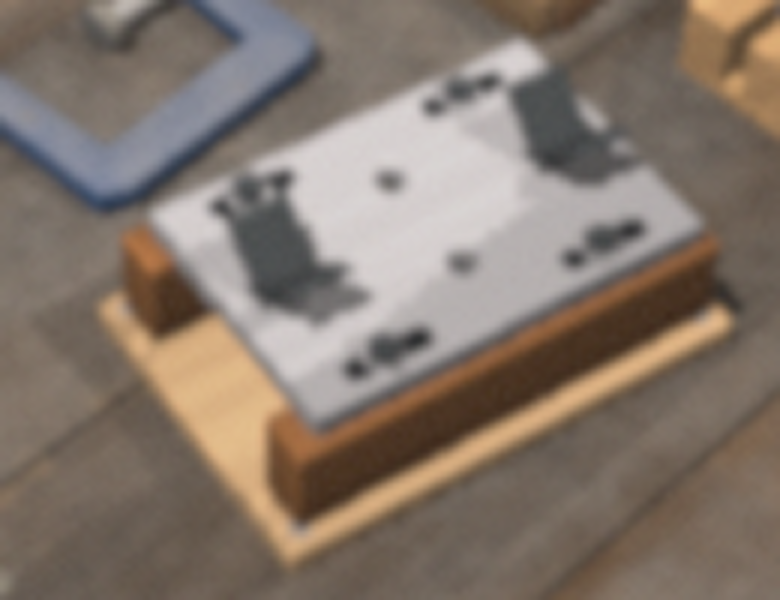

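```bash
cat >> h.py <<'E'
def Rdown(yaw,lean=None):
    p=np.radians(yaw); x=np.array([np.cos(p),np.sin(p),0]); z=np.array([0,0,-1.]); return np.stack([x,np.cross(z,x),z],1)
def plan(X,yaw,s=None,R=None):
    s=s or env.get_state(); R0=Ro.from_quat(s["tcp_rot"]).as_matrix()
    R=Rdown(yaw) if R is None else R
    d=R0.T@(np.array(X)-s["ee_pos"]); rv=np.degrees(Ro.from_matrix(R0.T@R).as_rotvec())
    n=max(np.linalg.norm(d)/41.7,np.linalg.norm(rv)/7.16)
    print("shift",d.round(1),"turn",rv.round(1),"rows>=",round(n,1))
    return d,rv
def show():
    s=env.get_state(); R=Ro.from_quat(s["tcp_rot"]).as_matrix()
    print("t",round(s["t"],2),"p",s["ee_pos"].round(1),"yaw",round(np.degrees(np.arctan2(R[1,0],R[0,0])),2),"zax",R[:,2].round(4),"F",s["wrist_force"].round(1),"T",s["wrist_torque"].round(2),"w",round(s["width"],1)); return s
E
python3 - <<'E'
from h import *
c=dict(np.load("scene0.npz"))
for p in((334.8,200.2),(347.2,213.8)): print(at_z(c,p,62))
c=dict(np.load("top0.npz"))
show(); plan((649.5,134,130),84.6)
E
```

```text
[ 515.8106527  -101.37069274   62.        ]
[471.93338339 -95.30881243  62.        ]
t 1.0 p [ 157.5 -604.8  231.3] yaw 14.6 zax [ 0.e+00 -1.e-04 -1.e+00] F [-1.   0.3 -0.4] T [-0.01  0.04 -0.01] w 85.4
shift [ 662.3 -591.   101.3] turn [  0.   0. -70.] rows>= 21.4
```

Emit:
drive_tool(deltas=[{"tx":30,"ty":-27,"tz":0,"az":-3},{"tx":60,"ty":-54,"tz":0,"az":-6},{"tx":90,"ty":-81,"tz":0,"az":-9},{"tx":120,"ty":-108,"tz":0,"az":-12},{"tx":150,"ty":-135,"tz":0,"az":-16},{"tx":180,"ty":-162,"tz":0,"az":-20},{"tx":210,"ty":-189,"tz":0,"az":-24},{"tx":240,"ty":-216,"tz":0,"az":-28},{"tx":270,"ty":-243,"tz":0,"az":-32},{"tx":300,"ty":-270,"tz":0,"az":-36},{"tx":330,"ty":-297,"tz":0,"az":-39},{"tx":360,"ty":-324,"tz":0,"az":-42}], grip=1)

```text
invalid input at $.deltas[0]: expected keys tx, ty, tz, ax, ay, az
```

Run:
```python
from h import *
show(); plan((649.5,134,130),84.6)
```

```text
t 1.0 p [ 157.5 -604.8  231.3] yaw 14.6 zax [ 0.e+00 -1.e-04 -1.e+00] F [-1.   0.3 -0.4] T [-0.01  0.04 -0.01] w 85.4
shift [ 662.3 -591.   101.3] turn [  0.   0. -70.] rows>= 21.4
```

All six keys are needed in every row.

Emit:
drive_tool(deltas=[{"tx":30,"ty":-27,"tz":0,"ax":0,"ay":0,"az":-3},{"tx":60,"ty":-54,"tz":0,"ax":0,"ay":0,"az":-6},{"tx":90,"ty":-81,"tz":0,"ax":0,"ay":0,"az":-9},{"tx":120,"ty":-108,"tz":0,"ax":0,"ay":0,"az":-12},{"tx":150,"ty":-135,"tz":0,"ax":0,"ay":0,"az":-16},{"tx":180,"ty":-162,"tz":0,"ax":0,"ay":0,"az":-20},{"tx":210,"ty":-189,"tz":0,"ax":0,"ay":0,"az":-24},{"tx":240,"ty":-216,"tz":0,"ax":0,"ay":0,"az":-28},{"tx":270,"ty":-243,"tz":0,"ax":0,"ay":0,"az":-32},{"tx":300,"ty":-270,"tz":0,"ax":0,"ay":0,"az":-36},{"tx":330,"ty":-297,"tz":0,"ax":0,"ay":0,"az":-39},{"tx":360,"ty":-324,"tz":0,"ax":0,"ay":0,"az":-42}], grip=1)

```text
t: 2.0
ee_pos: [425.0, -198.9, 231.7]
tcp_rot: [0.88, 0.475, 0.0, 0.001]
wrist_force: [1.3, -0.6, 0.6]
width: 85.8
```

Run:
```python
from h import *
show(); plan((649.5,134,130),84.6)
```

```text
t 2.0 p [ 425.  -198.9  231.7] yaw 56.73 zax [ 8.e-04 -7.e-04 -1.e+00] F [ 1.3 -0.6  0.6] T [-0.02 -0.01 -0.02] w 85.8
shift [401.5   5.  101.7] turn [  0.1   0.  -27.9] rows>= 9.9
```

Emit:
drive_tool(deltas=[{"tx":38,"ty":0,"tz":0,"ax":0,"ay":0,"az":-3},{"tx":76,"ty":1,"tz":0,"ax":0,"ay":0,"az":-6},{"tx":114,"ty":1,"tz":5,"ax":0,"ay":0,"az":-9},{"tx":152,"ty":2,"tz":10,"ax":0,"ay":0,"az":-12},{"tx":190,"ty":2,"tz":20,"ax":0,"ay":0,"az":-15},{"tx":226,"ty":3,"tz":35,"ax":0,"ay":0,"az":-18},{"tx":262,"ty":3,"tz":50,"ax":0,"ay":0,"az":-21},{"tx":298,"ty":4,"tz":65,"ax":0,"ay":0,"az":-24},{"tx":334,"ty":4,"tz":80,"ax":0,"ay":0,"az":-27},{"tx":370,"ty":5,"tz":92,"ax":0,"ay":0,"az":-27.9},{"tx":401.5,"ty":5,"tz":101.7,"ax":0,"ay":0,"az":-27.9},{"tx":401.5,"ty":5,"tz":101.7,"ax":0,"ay":0,"az":-27.9}], grip=1)

```text
t: 3.0
ee_pos: [649.8, 141.4, 127.3]
tcp_rot: [0.737, 0.676, 0.001, -0.002]
wrist_force: [-1.1, 0.4, 0.5]
width: 85.2
```

Run:
```python
from h import *
show(); c=env.capture("wrist"); save(c,"w1"); print(c["hand_eye"],c["vfov"],c["cx"],c["cy"])
for q in("blank_mid",): print(env.mark_of(c,q))
plan((649.5,134,4),84.6)
```

```text
t 3.0 p [649.8 141.4 127.3] yaw 85.0 zax [-0.0013  0.0038 -1.    ] F [-1.1  0.4  0.5] T [-0.    0.07  0.05] w 85.2
[[ 1.31684591e-03 -9.51265805e-01 -3.08369314e-01  7.87667775e+01]
 [ 9.99996710e-01  1.93150847e-03 -1.68802914e-03  2.85144613e-01]
 [ 2.20138234e-03 -3.08366077e-01  9.51265219e-01 -1.43123326e+02]
 [ 0.00000000e+00  0.00000000e+00  0.00000000e+00  1.00000000e+00]] 65.70646984690485 319.288942880385 196.65227979379205
[{'location': [0.4995, 0.5058], 'conf': 0.68}]
shift [ -1.7   0.7 124.8] turn [-0.1  0.   0.2] rows>= 3.0
```

View pics/w1.png

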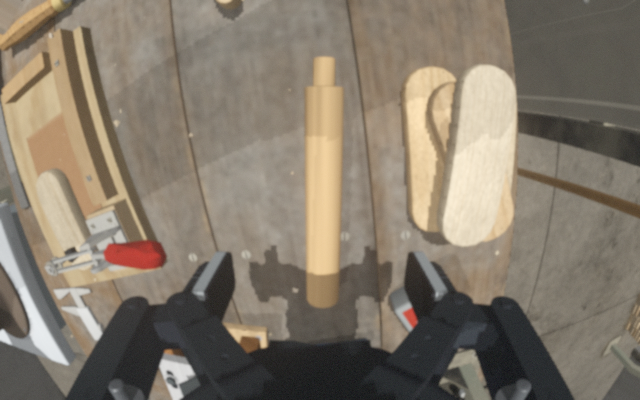

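```bash
cat >> h.py <<'E'
def wray(c,px,s):
    f=f_of(c); dx=px[0]-c["cx"];dy=px[1]-c["cy"]; r=np.hypot(dx,dy); th=r/f
    d=np.array([np.sin(th)*dx/r,np.sin(th)*dy/r,np.cos(th)]) if r>1e-9 else np.array([0,0,1.])
    H=np.array(c["hand_eye"]); R=Ro.from_quat(s["tcp_rot"]).as_matrix()
    return R@H[:3,3]+s["ee_pos"], R@(H[:3,:3]@d)
def wat_z(c,px,s,z):
    o,d=wray(c,px,s); return o+d*(z-o[2])/d[2]
def wproj(c,X,s):
    H=np.array(c["hand_eye"]); R=Ro.from_quat(s["tcp_rot"]).as_matrix()
    p=H[:3,:3].T@(R.T@(np.array(X)-s["ee_pos"])-H[:3,3]); th=np.arctan2(np.hypot(p[0],p[1]),p[2]); k=f_of(c)*th/np.hypot(p[0],p[1])
    return np.array([c["cx"]+k*p[0],c["cy"]+k*p[1]])
E
python3 - <<'E'
from h import *
s=show(); c=env.capture("wrist"); np.savez("w1.npz",**c)
for q in("blank_mid",):
  for m in env.mark_of(c,q): print(m["conf"],wat_z(c,np.array(m["location"])*[640,400],s,16))
for p in((323,86),(323,306)): print(wat_z(c,p,s,20))
for p in((306,150),(341,150),(307,250),(340,250)): print(wat_z(c,p,s,20))
plan((649.5,134,4),84.6)
E
```

```text
t 3.1 p [649.1 135.8 128.8] yaw 84.78 zax [-1.e-03 -2.e-04 -1.e+00] F [-0.6 -0.6  0.4] T [-0.06  0.02  0.  ] w 85.2
0.89 [652.96087742 134.2042795   16.        ]
[659.82507175 224.98786106  20.        ]
[641.86895197  16.53623285  20.        ]
[641.30574751 174.03332228  20.        ]
[669.96522097 171.50860882  20.        ]
[632.75280129  82.76270723  20.        ]
[662.86744982  80.04923924  20.        ]
shift [ 1.200e+00 -1.000e-01  1.259e+02] turn [ 0.   0.1 -0. ] rows>= 3.0
```

Emit:
drive_tool(deltas=[{"tx":-1,"ty":2,"tz":30,"ax":0,"ay":0,"az":0},{"tx":-1.5,"ty":2,"tz":60,"ax":0,"ay":0,"az":0},{"tx":-1.5,"ty":2,"tz":88,"ax":0,"ay":0,"az":0},{"tx":-1.5,"ty":2,"tz":108,"ax":0,"ay":0,"az":0},{"tx":-1.5,"ty":2,"tz":118,"ax":0,"ay":0,"az":0},{"tx":-1.5,"ty":2,"tz":123,"ax":0,"ay":0,"az":0},{"tx":-1.5,"ty":2,"tz":125,"ax":0,"ay":0,"az":0},{"tx":-1.5,"ty":2,"tz":125,"ax":0,"ay":0,"az":0}], grip=1)

```text
t: 3.87
ee_pos: [652.0, 130.8, 6.0]
tcp_rot: [0.74, 0.673, 0.0, 0.001]
wrist_force: [0.7, 0.2, -0.3]
width: 85.7
```

Emit:
drive_tool(deltas=[{"tx":0,"ty":0,"tz":0,"ax":0,"ay":0,"az":0},{"tx":0,"ty":0,"tz":0,"ax":0,"ay":0,"az":0},{"tx":0,"ty":0,"tz":0,"ax":0,"ay":0,"az":0},{"tx":0,"ty":0,"tz":0,"ax":0,"ay":0,"az":0},{"tx":0,"ty":0,"tz":0,"ax":0,"ay":0,"az":0},{"tx":0,"ty":0,"tz":0,"ax":0,"ay":0,"az":0},{"tx":0,"ty":0,"tz":0,"ax":0,"ay":0,"az":0},{"tx":0,"ty":0,"tz":0,"ax":0,"ay":0,"az":0}], grip=-1, force=50)

```text
t: 4.53
ee_pos: [652.4, 131.0, 6.9]
tcp_rot: [0.74, 0.673, 0.001, 0.002]
wrist_force: [-1.9, -0.8, 6.3]
width: 30.5
```

Run:
```python
from h import *
show()
```

```text
t 4.53 p [652.4 131.    6.9] yaw 84.56 zax [ 0.003  -0.0015 -1.    ] F [-1.9 -0.8  6.3] T [-0.15  0.26  0.04] w 30.5
```

Emit:
drive_tool(deltas=[{"tx":0,"ty":0,"tz":-10,"ax":0,"ay":0,"az":0},{"tx":0,"ty":0,"tz":-30,"ax":0,"ay":0,"az":0},{"tx":0,"ty":0,"tz":-60,"ax":0,"ay":0,"az":0},{"tx":0,"ty":0,"tz":-95,"ax":0,"ay":0,"az":0},{"tx":0,"ty":0,"tz":-125,"ax":0,"ay":0,"az":0},{"tx":0,"ty":0,"tz":-145,"ax":0,"ay":0,"az":0},{"tx":0,"ty":0,"tz":-145,"ax":0,"ay":0,"az":0}], force=60)

```text
t: 5.12
ee_pos: [654.3, 132.3, 157.8]
tcp_rot: [0.74, 0.673, 0.004, 0.003]
wrist_force: [0.4, 0.4, -0.5]
width: 30.2
```

Run:
```python
from h import *
s=show(); c=env.capture("wrist"); save(c,"w2"); np.savez("w2.npz",**c)
plan((496,-100,160),81.6)
```

```text
t 5.12 p [654.3 132.3 157.8] yaw 84.56 zax [ 1.060e-02  4.000e-04 -9.999e-01] F [ 0.4  0.4 -0.5] T [ 0.06 -0.09 -0.01] w 30.2
shift [-245.6 -134.5   -6.1] turn [ 0.4 -0.   3. ] rows>= 6.7
```

View pics/w2.png

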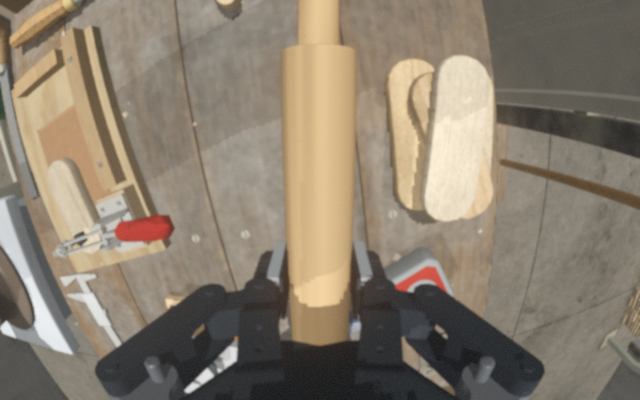

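Run:
```python
from h import *
s=env.get_state(); c=dict(np.load("w2.npz")); f=f_of(c);H=c["hand_eye"]
D=c["depth"]
pts=[]
for r in range(55,260,10):
  for u in range(308,332,2):
    d=D[r,u]
    if d<=0: continue
    dx,dy=u-c["cx"],r-c["cy"]; R=np.hypot(dx,dy); th=R/f; k=d*np.tan(th)/R
    p=H[:3,:3]@np.array([k*dx,k*dy,d])+H[:3,3]; pts.append([r,*p])
pts=np.array(pts)
for r in np.unique(pts[:,0]): 
    q=pts[pts[:,0]==r]; print(int(r), np.median(q[:,1:],axis=0).round(1), q[:,3].min().round(1))
```

```text
55 [ 95.9  -0.1 -24.9] -26.2
65 [ 91.9  -0.1 -25.7] -26.7
75 [ 88.2  -0.1 -25.2] -25.9
85 [ 84.3  -0.1 -25.3] -25.9
95 [ 80.5  -0.1 -25. ] -27.5
105 [ 76.7  -0.1 -25.2] -26.2
115 [ 72.9  -0.1 -25.1] -25.8
125 [ 69.   -0.1 -24.7] -26.2
135 [ 65.2  -0.1 -24.5] -26.4
145 [ 61.3  -0.1 -24.7] -26.0
155 [ 57.4   0.3 -25.2] -26.4
165 [ 53.5   0.3 -25.2] -26.4
175 [ 49.4  -0.  -25.1] -26.4
185 [ 45.4  -0.  -25.3] -25.8
195 [ 41.1  -0.  -24.8] -26.1
205 [ 36.9  -0.  -25.1] -26.3
215 [ 32.7  -0.  -25.3] -26.3
225 [ 28.3  -0.  -25.5] -26.4
235 [ 23.5  -0.  -24.9] -26.1
245 [ 18.9  -0.  -25.1] -25.9
255 [ 14.3  -0.4 -25.6] -26.2
```

Emit:
drive_tool(deltas=[{"tx":-20,"ty":-11,"tz":-2,"ax":0,"ay":0,"az":0},{"tx":-50,"ty":-27,"tz":-4,"ax":0,"ay":0,"az":0.5},{"tx":-85,"ty":-47,"tz":-6,"ax":0,"ay":0,"az":1},{"tx":-120,"ty":-66,"tz":-6,"ax":0,"ay":0,"az":1.5},{"tx":-155,"ty":-85,"tz":-6,"ax":0,"ay":0,"az":2},{"tx":-190,"ty":-104,"tz":-6,"ax":0.2,"ay":0,"az":2.5},{"tx":-220,"ty":-120,"tz":-6,"ax":0.4,"ay":0,"az":3},{"tx":-238,"ty":-130,"tz":-6,"ax":0.4,"ay":0,"az":3},{"tx":-245.6,"ty":-134.5,"tz":-6,"ax":0.4,"ay":0,"az":3},{"tx":-245.6,"ty":-134.5,"tz":-6,"ax":0.4,"ay":0,"az":3},{"tx":-245.6,"ty":-134.5,"tz":-6,"ax":0.4,"ay":0,"az":3}])

```text
t: 6.08
ee_pos: [496.1, -99.3, 159.4]
tcp_rot: [0.757, 0.653, 0.001, -0.0]
wrist_force: [-0.1, 1.0, -1.4]
width: 30.0
```

Run:
```python
from h import *
s=show(); 
for n in("top","scene"):
  c=env.capture(n); np.savez(n+"1.npz",**c); W=cloud(c).reshape(-1,3)
  R=Ro.from_quat(s["tcp_rot"]).as_matrix(); T=(W-s["ee_pos"])@R
  m=(abs(T[:,1])<25)&(abs(T[:,0])<130)&(abs(T[:,0])>50)&(T[:,2]>-35)&(T[:,2]<8)
  print(n,m.sum()); Q=T[m]
  for sg in(1,-1):
    q=Q[Q[:,0]*sg>0]
    if len(q): print(sg,len(q),np.percentile(q[:,0],[1,99]).round(1),np.percentile(q[:,1],[2,98]).round(1),np.percentile(q[:,2],[2,50]).round(1))
plan((496,-100,81),81.6)
```

```text
t 6.08 p [496.1 -99.3 159.4] yaw 81.55 zax [ 4.0e-04  1.2e-03 -1.0e+00] F [-0.1  1.  -1.4] T [-0.   -0.03  0.05] w 30.0
top 328
1 328 [ 76.1 125.2] [-16.   12.6] [-26.7 -20.2]
scene 925
1 658 [ 50.9 127.1] [-16.2  10.3] [-24.5 -17.1]
-1 267 [-96.5 -51.2] [-15.8   8.3] [-24.5 -17.8]
shift [-2.  -0.6 78.7] turn [ 0.  -0.1  0.1] rows>= 1.9
```

Emit:
drive_tool(deltas=[{"tx":-1,"ty":0,"tz":20,"ax":0,"ay":0,"az":0},{"tx":-1,"ty":0,"tz":42,"ax":0,"ay":0,"az":0},{"tx":-1,"ty":0,"tz":58,"ax":0,"ay":0,"az":0},{"tx":-1,"ty":0,"tz":68,"ax":0,"ay":0,"az":0},{"tx":-1,"ty":0,"tz":73,"ax":0,"ay":0,"az":0},{"tx":-1,"ty":0,"tz":75,"ax":0,"ay":0,"az":0},{"tx":-1,"ty":0,"tz":75,"ax":0,"ay":0,"az":0}])

```text
t: 6.77
ee_pos: [497.1, -98.4, 84.7]
tcp_rot: [0.756, 0.654, 0.001, -0.0]
wrist_force: [0.4, 0.2, -1.5]
width: 29.7
```

Emit:
drive_tool(deltas=[{"tx":0,"ty":0,"tz":1,"ax":0,"ay":0,"az":0},{"tx":0,"ty":0,"tz":2,"ax":0,"ay":0,"az":0},{"tx":0,"ty":0,"tz":3,"ax":0,"ay":0,"az":0},{"tx":0,"ty":0,"tz":3,"ax":0,"ay":0,"az":0}])

```text
t: 7.1
ee_pos: [497.3, -98.5, 82.0]
tcp_rot: [0.756, 0.654, 0.001, -0.0]
wrist_force: [0.6, 0.3, -1.2]
width: 29.9
```

Run:
```python
from h import *
show()
```

```text
t 7.1 p [497.3 -98.5  82. ] yaw 81.73 zax [ 0.0018  0.0016 -1.    ] F [ 0.6  0.3 -1.2] T [-0.07 -0.01  0.04] w 29.9
```

Emit:
drive_tool(deltas=[{"tx":0,"ty":0,"tz":1,"ax":0,"ay":0,"az":0},{"tx":0,"ty":0,"tz":2,"ax":0,"ay":0,"az":0},{"tx":0,"ty":0,"tz":2,"ax":0,"ay":0,"az":0}])

```text
t: 7.35
ee_pos: [498.1, -98.6, 81.0]
tcp_rot: [0.756, 0.654, 0.002, 0.001]
wrist_force: [-2.9, 0.9, 7.8]
width: 30.0
```

Run:
```python
from h import *
show()
```

```text
t 7.35 p [498.1 -98.6  81. ] yaw 81.69 zax [ 0.0033  0.0011 -1.    ] F [-2.9  0.9  7.8] T [ 0.05  0.38 -0.27] w 30.0
```

Emit:
drive_tool(deltas=[{"tx":0,"ty":0,"tz":0,"ax":0,"ay":0,"az":0},{"tx":0,"ty":0,"tz":0,"ax":0,"ay":0,"az":0},{"tx":0,"ty":0,"tz":0,"ax":0,"ay":0,"az":0},{"tx":0,"ty":0,"tz":0,"ax":0,"ay":0,"az":0},{"tx":0,"ty":0,"tz":0,"ax":0,"ay":0,"az":0},{"tx":0,"ty":0,"tz":0,"ax":0,"ay":0,"az":0}], grip=1)

```text
t: 7.85
ee_pos: [498.0, -98.6, 80.9]
tcp_rot: [0.757, 0.654, 0.002, 0.001]
wrist_force: [-0.7, 0.3, 0.7]
width: 85.5
```

Run:
```python
from h import *
show()
```

```text
t 7.85 p [498.  -98.6  80.9] yaw 81.68 zax [ 0.0031  0.0012 -1.    ] F [-0.7  0.3  0.7] T [-0.   -0.01  0.01] w 85.5
```

Emit:
drive_tool(deltas=[{"tx":0,"ty":0,"tz":-10,"ax":0,"ay":0,"az":0},{"tx":0,"ty":0,"tz":-30,"ax":0,"ay":0,"az":0},{"tx":-10,"ty":0,"tz":-60,"ax":0,"ay":0,"az":0},{"tx":-30,"ty":0,"tz":-95,"ax":0,"ay":0,"az":0},{"tx":-55,"ty":0,"tz":-115,"ax":0,"ay":0,"az":0},{"tx":-70,"ty":0,"tz":-120,"ax":0,"ay":0,"az":0},{"tx":-70,"ty":0,"tz":-120,"ax":0,"ay":0,"az":0},{"tx":-70,"ty":0,"tz":-120,"ax":0,"ay":0,"az":0}], grip=1)

```text
t: 8.52
ee_pos: [487.4, -168.7, 201.6]
tcp_rot: [0.757, 0.653, 0.002, 0.001]
wrist_force: [0.5, 0.6, 0.1]
width: 85.8
```

Run:
```python
from h import *
s=show(); c=env.capture("wrist"); save(c,"w3"); np.savez("w3.npz",**c,ee=s["ee_pos"],q=s["tcp_rot"])
c=env.capture("top"); np.savez("top2.npz",**c); save(c,"top2",(270,170,400,270),6)
```

```text
t 8.52 p [ 487.4 -168.7  201.6] yaw 81.56 zax [ 4.1e-03  7.0e-04 -1.0e+00] F [0.5 0.6 0.1] T [ 0.01  0.01 -0.04] w 85.8
```

View pics/w3.png

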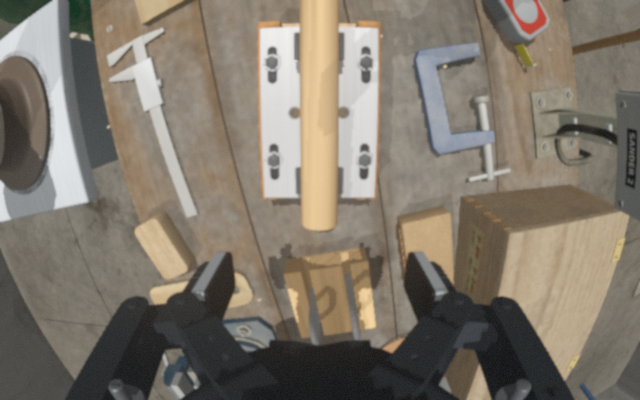

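Run:
```python
from h import *
c=dict(np.load("w3.npz")); s=dict(ee_pos=c["ee"],tcp_rot=c["q"])
im=cv2.resize(c["pixels"][:,:,::-1][10:210,240:400],None,fx=3,fy=3,interpolation=cv2.INTER_CUBIC); cv2.imwrite("pics/w3b.png",im)
g=cv2.cvtColor(c["pixels"],cv2.COLOR_RGB2GRAY).astype(float); hsv=cv2.cvtColor(c["pixels"],cv2.COLOR_RGB2HSV)
for r in(100,113,125): print(r,g[r,286:352].astype(int)); print(hsv[r,286:352,1])
```

```text
100 [222 222 223 222 220 219 220 221 221 221 220 219 216 201 179 171 180 189
 196 201 201 202 197 196 199 200 202 203 204 205 204 204 200 197 193 191
 191 190 187 186 183 183 182 179 175 173 170 166 163 157 151 151 171 191
 204 206 205 205 204 203 204 204 204 204 205 205]
[ 3  2  2  2  3  5  5  3  3  5  3  3  7 17 49 82 86 85 85 84 84 83 86 86
 85 86 85 86 85 85 84 83 86 86 85 87 85 87 89 86 90 88 88 86 89 91 89 88
 89 88 87 68 33 14  6  4  4  5  6  4  5  4  5  5  5  5]
113 [218 209 186 155 129 120 117 120 122 124 126 126 130 140 155 169 181 188
 197 201 202 201 199 197 199 201 201 204 204 205 205 204 199 194 191 191
 191 188 187 187 186 184 178 178 175 172 168 166 161 157 149 138 128 121
 121 124 120 121 119 116 119 121 140 169 190 200]
[ 3  4  7  6 15 21 27 43 62 71 74 75 75 82 88 88 88 88 85 85 85 84 85 85
 85 84 85 83 85 84 84 84 85 85 85 87 84 87 89 87 85 88 91 89 89 90 91 89
 88 88 92 88 86 78 78 77 73 71 50 33 21 14  9  5  4  4]
125 [218 218 218 217 217 216 216 217 218 217 216 214 213 200 185 178 181 191
 197 203 203 203 199 198 200 202 204 205 206 205 204 198 192 192 189 190
 189 189 187 186 185 184 181 179 177 174 169 166 160 155 150 151 169 193
 202 203 202 199 199 199 201 201 201 200 201 203]
[ 3  2  5  4  4  5  2  4  3  4  4  4  7 17 45 73 85 86 86 85 86 84 87 85
 86 85 84 83 84 84 83 84 85 87 89 87 87 87 87 87 88 87 87 90 88 90 89 91
 93 90 86 63 27  9  5  4  4  4  5  4  5  5  4  4  5  4]
```

View pics/w3b.png

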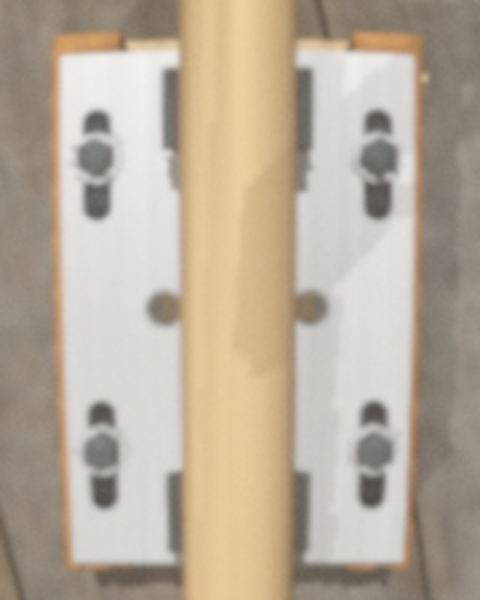

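View pics/top2.png

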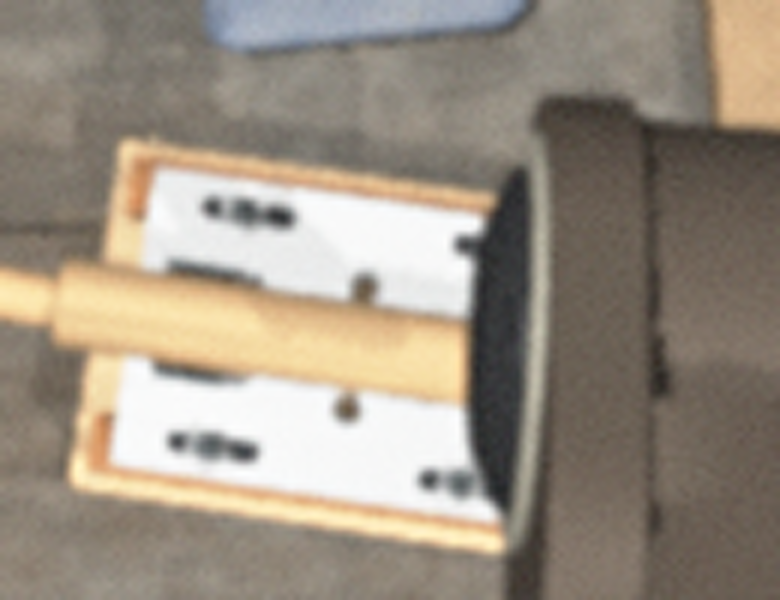

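Run:
```python
from h import *
c=dict(np.load("w3.npz")); s=dict(ee_pos=c["ee"],tcp_rot=c["q"])
A=wat_z(c,(294.6,112.7),s,62);B=wat_z(c,(343.8,112.7),s,62); print(A,B,np.linalg.norm(A-B),(A+B)/2,np.degrees(np.arctan2(*(B-A)[[1,0]])))
# blank silhouette edges -> axis at z=90
from scipy.optimize import least_squares
sat=cv2.cvtColor(c["pixels"],cv2.COLOR_RGB2HSV)[:,:,1].astype(float)
rows=list(range(70,100,3))+list(range(124,150,3)); obs=[]
for r in rows:
    l=np.interp(45,sat[r,296:306],np.arange(296,306)); x=sat[r,330:345][::-1]; rr=np.interp(45,x,np.arange(330,345)[::-1]); obs.append((r,l,rr))
print([tuple(np.round(o,1)) for o in obs[:3]])
def res(p):
    x0,ang,z=p; d=np.array([np.cos(ang),np.sin(ang),0]); P0=np.array([x0,-100,z]); out=[]
    for r,l,rr in obs:
        for u,sg in((l,1),(rr,-1)):
            o,dr=wray(c,(u,r),s); n=np.cross(d,dr); n/=np.linalg.norm(n); dist=(o-P0)@n
            out.append(abs(dist)-16)
    return out
p=least_squares(res,(497,np.radians(81.6),90)); print(p.x[0],np.degrees(p.x[1]),p.x[2],np.abs(p.fun).max())
p=least_squares(lambda q:res((q[0],q[1],90)),(497,np.radians(81.6))); print(p.x[0],np.degrees(p.x[1]),np.abs(p.fun).max())
show(); plan((503,-326.5,200),1.5)
t=dict(np.load("top0.npz"))
```

```text
[475.37675992 -99.15377938  62.        ] [ 519.41386864 -105.63036471   62.        ] 44.51082005201978 [ 497.39531428 -102.39207204   62.        ] -8.36657373646593
[(np.float64(70.0), np.float64(298.8), np.float64(338.9)), (np.float64(73.0), np.float64(299.4), np.float64(338.5)), (np.float64(76.0), np.float64(299.7), np.float64(337.8))]
497.38947913753105 81.71396101477954 80.28126511282194 0.7657230096840486
497.38704648449635 81.7123497524304 0.7931270927130996
t 8.62 p [ 487.3 -166.9  200.6] yaw 81.74 zax [ 0.0026  0.002  -1.    ] F [ 0.7 -0.7  0.1] T [0.01 0.01 0.02] w 85.4
shift [-155.6   38.5    0.3] turn [ 0.  -0.2 80.2] rows>= 11.2
```

Emit:
drive_tool(deltas=[{"tx":-10,"ty":2,"tz":0,"ax":0,"ay":0,"az":6},{"tx":-24,"ty":5,"tz":0,"ax":0,"ay":0,"az":12.5},{"tx":-40,"ty":9,"tz":0,"ax":0,"ay":0,"az":19},{"tx":-56,"ty":13,"tz":0,"ax":0,"ay":0,"az":26},{"tx":-72,"ty":17,"tz":0,"ax":0,"ay":0,"az":33},{"tx":-88,"ty":21,"tz":0,"ax":0,"ay":0,"az":40},{"tx":-104,"ty":25,"tz":0,"ax":0,"ay":0,"az":47},{"tx":-120,"ty":29,"tz":5,"ax":0,"ay":0,"az":54},{"tx":-134,"ty":33,"tz":10,"ax":0,"ay":0,"az":61},{"tx":-146,"ty":36,"tz":15,"ax":0,"ay":0,"az":68},{"tx":-154,"ty":38,"tz":20,"ax":0,"ay":0,"az":75},{"tx":-155.6,"ty":38.5,"tz":20,"ax":0,"ay":-0.1,"az":80.2}], grip=1)

```text
t: 9.62
ee_pos: [502.5, -326.3, 178.2]
tcp_rot: [1.0, 0.01, -0.001, -0.001]
wrist_force: [-0.2, -0.6, 0.4]
width: 85.5
```

Emit:
drive_tool(deltas=[{"tx":0,"ty":0,"tz":0,"ax":0,"ay":0,"az":1},{"tx":0,"ty":0,"tz":0,"ax":0,"ay":0,"az":1}])

```text
t: 9.78
ee_pos: [502.8, -324.6, 177.0]
tcp_rot: [1.0, 0.003, -0.002, -0.002]
wrist_force: [0.2, 0.4, -1.1]
width: 85.3
```

Run:
```python
from h import *
s=show(); c=env.capture("wrist"); save(c,"w4"); np.savez("w4.npz",**c,ee=s["ee_pos"],q=s["tcp_rot"])
for q in("ubolt_bow","ubolt_small_bow","rack"):
  for m in env.mark_of(c,q): 
    px=np.array(m["location"])*[640,400];print(q,m["conf"],px,wat_z(c,px,s,0 if q=="rack" else 68))
plan((503,-326.5,50),1.5)
```

```text
t 9.78 p [ 502.8 -324.6  177. ] yaw 0.34 zax [-0.0031  0.0042 -1.    ] F [ 0.2  0.4 -1.1] T [ 0.    0.   -0.01] w 85.3
ubolt_bow 0.87 [326.4 193.2] [ 502.53852506 -330.55068482   68.        ]
ubolt_small_bow 0.97 [336.768 244.   ] [ 454.16964148 -340.74193177   68.        ]
rack 0.67 [322.368 196.52 ] [ 477.20029697 -327.79361991    0.        ]
rack 0.58 [ 86.4  200.32] [469.08857942  -6.93799425   0.        ]
shift [  0.4   1.3 128.2] turn [-0.2  0.1 -1.1] rows>= 3.1
```

View pics/w4.png

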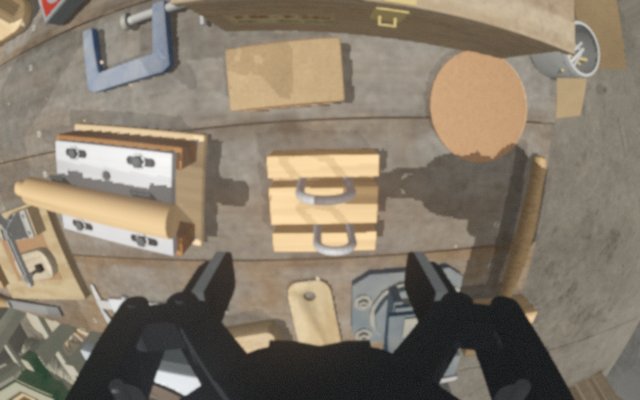

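```bash
cat >> h.py <<'E'
def wcloud(c,s):
    f=f_of(c); v,u=np.mgrid[0:400,0:640]; d=c["depth"].astype(float); dx=u-c["cx"];dy=v-c["cy"];r=np.hypot(dx,dy)+1e-9;th=r/f
    k=d*np.tan(th)/r; P=np.stack([k*dx,k*dy,d],-1); H=np.array(c["hand_eye"]); R=Ro.from_quat(s["tcp_rot"]).as_matrix()
    W=(P@H[:3,:3].T+H[:3,3])@R.T+s["ee_pos"]; W[(d<=0)|(th>1.3)]=np.nan; return W
E
python3 - <<'E'
from h import *
s=show(); c=env.capture("wrist"); save(c,"w5",(250,130,400,270),5); np.savez("w5.npz",**c,ee=s["ee_pos"],q=s["tcp_rot"])
W=wcloud(c,s); Q=W[130:270,250:400].reshape(-1,3); Q=Q[np.isfinite(Q[:,0])]
k=Q[:,2]>45
for lo,hi in((430,478),(478,530)):
    B=Q[k&(Q[:,0]>lo)&(Q[:,0]<hi)]; print(len(B),B.mean(0),B.min(0),B.max(0))
    for z in range(50,100,8):
        b=B[(B[:,2]>z)&(B[:,2]<z+8)]
        if len(b)>3: print(z,len(b),b.mean(0).round(1),b[:,1].min().round(1),b[:,1].max().round(1))
for x0 in (454,502.5): pass
k=abs(Q[:,2]-36)<4; print(cv2.minAreaRect(Q[k][:,:2].astype(np.float32)),np.median(Q[k][:,2]))
E
```

```text
t 9.98 p [ 502.8 -325.5  178.2] yaw 0.35 zax [-0.0014  0.0028 -1.    ] F [ 0.  -0.5  0.7] T [0.02 0.02 0.05] w 85.5
618 [ 458.50136089 -338.44347237   75.45277196] [ 453.13280978 -358.19139663   45.25505986] [ 461.45831327 -318.26427673   89.64353544]
50 58 [ 459.3 -338.6   54.3] -358.2 -319.9
58 69 [ 459.  -339.3   62.2] -358.2 -318.3
66 68 [ 459.4 -337.9   70.3] -358.2 -318.4
74 103 [ 458.8 -337.7   78.5] -357.9 -320.4
82 290 [ 457.8 -338.5   85.9] -353.5 -324.0
752 [ 505.69419911 -329.64073509   82.88080079] [ 500.03387228 -355.08798593   45.28374753] [ 509.40092726 -303.77113518   95.8161187 ]
50 35 [ 507.3 -333.7   53.9] -354.7 -304.7
58 41 [ 507.  -328.9   61.9] -354.9 -304.6
66 53 [ 507.4 -330.6   69.5] -355.1 -303.8
74 87 [ 506.3 -329.7   78.6] -354.7 -304.5
82 182 [ 505.5 -329.    86.5] -352.2 -307.5
90 329 [ 504.9 -329.4   92.5] -344.3 -314.4
((480.2206115722656, -328.56109619140625), (100.2124252319336, 106.71340942382812), 1.5752767324447632) 36.66638776332965
```

View pics/w5.png

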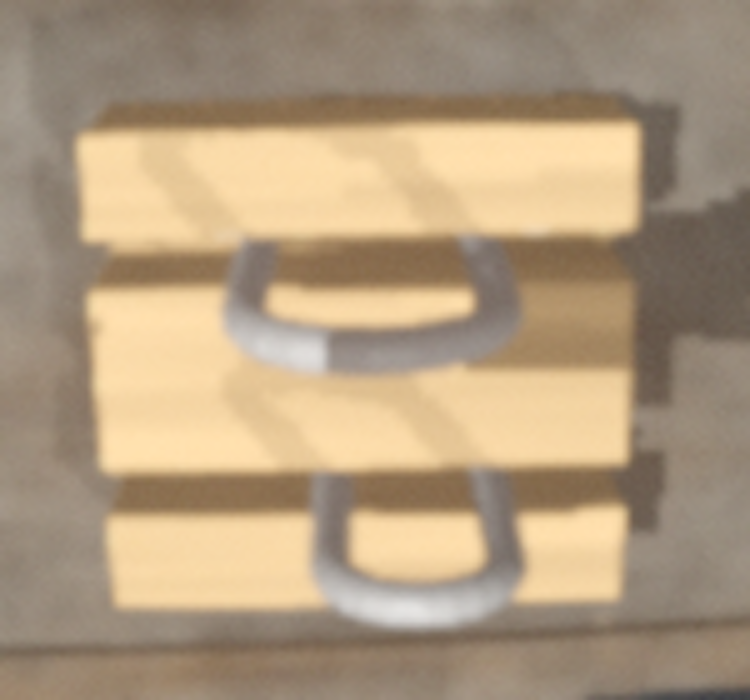

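Run:
```python
from h import *
show();plan((503.7,-329.4,50),1.5)
```

```text
t 10.03 p [ 502.8 -325.8  178.3] yaw 0.31 zax [-0.0013  0.0026 -1.    ] F [ 0.2 -0.9 -0.5] T [-0.    0.02  0.05] w 85.2
shift [  1.1   4.  128.3] turn [-0.2  0.1 -1.2] rows>= 3.1
```

Emit:
drive_tool(deltas=[{"tx":1,"ty":4,"tz":15,"ax":-0.2,"ay":0.1,"az":-1.2},{"tx":1,"ty":4,"tz":35,"ax":-0.2,"ay":0.1,"az":-1.2},{"tx":1,"ty":4,"tz":58,"ax":-0.2,"ay":0.1,"az":-1.2},{"tx":1,"ty":4,"tz":80,"ax":-0.2,"ay":0.1,"az":-1.2},{"tx":1,"ty":4,"tz":100,"ax":-0.2,"ay":0.1,"az":-1.2},{"tx":1,"ty":4,"tz":115,"ax":-0.2,"ay":0.1,"az":-1.2},{"tx":1,"ty":4,"tz":124,"ax":-0.2,"ay":0.1,"az":-1.2},{"tx":1,"ty":4,"tz":128,"ax":-0.2,"ay":0.1,"az":-1.2},{"tx":1,"ty":4,"tz":128,"ax":-0.2,"ay":0.1,"az":-1.2},{"tx":1,"ty":4,"tz":128,"ax":-0.2,"ay":0.1,"az":-1.2}], grip=1)

```text
t: 10.87
ee_pos: [504.1, -329.7, 51.0]
tcp_rot: [1.0, 0.013, 0.001, 0.001]
wrist_force: [0.6, -0.7, 0.9]
width: 85.4
```

Run:
```python
from h import *
s=show(); c=env.capture("wrist"); save(c,"w6"); np.savez("w6.npz",**c,ee=s["ee_pos"],q=s["tcp_rot"])
c=env.capture("scene"); save(c,"s6",(360,100,480,220),5)
```

```text
t 10.87 p [ 504.1 -329.7   51. ] yaw 1.52 zax [ 0.0015 -0.0013 -1.    ] F [ 0.6 -0.7  0.9] T [-0.   -0.01 -0.05] w 85.4
```

View pics/w6.png

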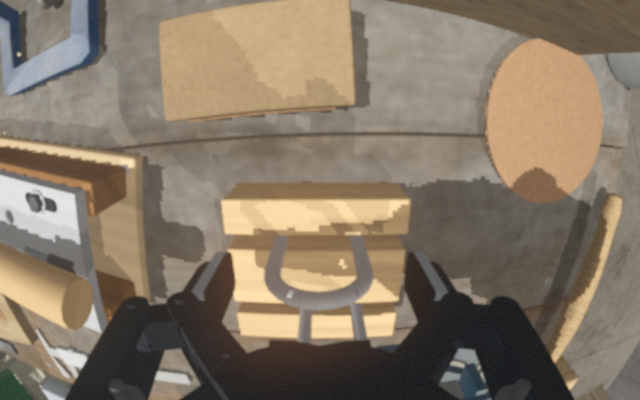

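View pics/s6.png

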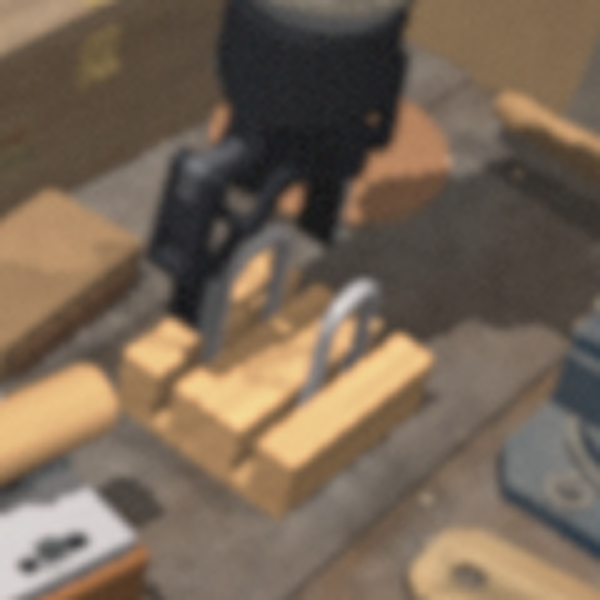

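Emit:
drive_tool(deltas=[{"tx":0,"ty":0,"tz":0,"ax":0,"ay":0,"az":0},{"tx":0,"ty":0,"tz":0,"ax":0,"ay":0,"az":0},{"tx":0,"ty":0,"tz":0,"ax":0,"ay":0,"az":0},{"tx":0,"ty":0,"tz":0,"ax":0,"ay":0,"az":0},{"tx":0,"ty":0,"tz":0,"ax":0,"ay":0,"az":0},{"tx":0,"ty":0,"tz":0,"ax":0,"ay":0,"az":0},{"tx":0,"ty":0,"tz":0,"ax":0,"ay":0,"az":0}], grip=-1, force=90)

```text
t: 11.55
ee_pos: [505.2, -330.5, 52.8]
tcp_rot: [1.0, 0.013, 0.002, 0.002]
wrist_force: [-0.9, -0.5, 6.7]
width: 48.6
```

Run:
```python
from h import *
s=show()
```

```text
t 11.55 p [ 505.2 -330.5   52.8] yaw 1.51 zax [ 0.0042 -0.0033 -1.    ] F [-0.9 -0.5  6.7] T [-0.12  0.18  0.  ] w 48.6
```

Emit:
drive_tool(deltas=[{"tx":0,"ty":0,"tz":-5,"ax":0,"ay":0,"az":0},{"tx":0,"ty":0,"tz":-15,"ax":0,"ay":0,"az":0},{"tx":0,"ty":0,"tz":-32,"ax":0,"ay":0,"az":0},{"tx":0,"ty":0,"tz":-55,"ax":0,"ay":0,"az":0},{"tx":0,"ty":0,"tz":-85,"ax":0,"ay":0,"az":0},{"tx":0,"ty":0,"tz":-110,"ax":0,"ay":0,"az":0},{"tx":0,"ty":0,"tz":-125,"ax":0,"ay":0,"az":0},{"tx":0,"ty":0,"tz":-130,"ax":0,"ay":0,"az":0},{"tx":0,"ty":0,"tz":-130,"ax":0,"ay":0,"az":0},{"tx":0,"ty":0,"tz":-130,"ax":0,"ay":0,"az":0}])

```text
t: 12.38
ee_pos: [504.2, -329.9, 182.3]
tcp_rot: [1.0, 0.013, 0.002, 0.002]
wrist_force: [0.4, 0.9, -1.4]
width: 48.4
```

```bash
cat > mu.py <<'E'
from h import *
import sys
n=sys.argv[1]
s=show(); R=Ro.from_quat(s["tcp_rot"]).as_matrix()
c=env.capture("wrist"); save(c,"w"+n); np.savez(f"w{n}.npz",**c,ee=s["ee_pos"],q=s["tcp_rot"])
W=wcloud(c,s); T=(W-s["ee_pos"])@R
m=np.isfinite(T[:,:,0])&(abs(T[:,:,1])<34)&(abs(T[:,:,0])<22)&(T[:,:,2]<60)&(T[:,:,2]>-60)
Q=T[m]; 
for z in range(-60,60,6):
    b=Q[(Q[:,2]>=z)&(Q[:,2]<z+6)]
    for sg in(1,-1):
        q=b[(b[:,1]*sg>0)]
        if len(q)>2: print(z,sg,len(q),q.mean(0).round(1),q[:,0].max().round(1),q[:,1].min().round(1),q[:,1].max().round(1))
c=env.capture("scene"); save(c,"s"+n); np.savez(f"s{n}.npz",**c)
c=env.capture("top"); save(c,"t"+n); np.savez(f"t{n}.npz",**c)
E
python3 mu.py 7
```

```text
t 12.38 p [ 504.2 -329.9  182.3] yaw 1.51 zax [ 0.0036 -0.003  -1.    ] F [ 0.4  0.9 -1.4] T [-0.01  0.02 -0.03] w 48.4
-60 1 307 [ 12.1  28.3 -57.2] 13.7 22.0 34.0
-60 -1 306 [ 12.1 -28.1 -57.1] 13.2 -34.0 -21.6
-54 1 255 [ 12.4  29.8 -51. ] 14.5 24.3 34.0
-54 -1 271 [ 12.4 -29.5 -51.1] 14.9 -33.9 -23.7
-48 1 163 [  9.3  26.9 -44.8] 14.4 0.1 33.7
-48 -1 168 [  9.2 -26.4 -44.8] 14.3 -33.8 -0.3
-42 1 1021 [  3.   14.9 -39.3] 12.0 0.1 32.7
-42 -1 1002 [  2.9 -14.9 -39.3] 12.3 -30.6 -0.3
-36 1 511 [  4.   20.8 -33.2] 11.8 0.1 33.9
-36 -1 522 [  4.  -20.6 -33.2] 11.9 -34.0 -0.3
-30 1 362 [  4.7  24.1 -27.2] 11.8 15.1 34.0
-30 -1 380 [  4.4 -23.8 -27.2] 11.7 -33.9 -13.9
-24 1 267 [  5.7  25.  -21.2] 11.8 16.7 34.0
-24 -1 277 [  5.7 -24.8 -21.1] 11.7 -33.9 -16.8
-18 1 209 [  7.1  25.1 -15. ] 11.7 18.2 33.8
-18 -1 225 [  6.9 -24.6 -15. ] 11.9 -33.9 -17.5
-12 1 171 [ 6.4 24.3 -9.2] 11.5 18.4 33.5
-12 -1 164 [  6.2 -23.6  -9.1] 11.5 -33.8 -17.8
-6 1 84 [ 2.7 21.  -3.4] 7.2 18.0 25.3
-6 -1 77 [  3.3 -21.   -3.3] 10.1 -26.8 -17.9
0 1 79 [ 2.8 21.2  2.8] 4.5 18.1 25.7
0 -1 75 [  2.7 -21.1   2.9] 4.3 -25.1 -18.0
6 1 68 [ 2.7 21.1  9.1] 4.1 18.1 25.3
6 -1 65 [  2.7 -21.    8.9] 4.2 -25.1 -18.1
12 1 58 [ 2.8 21.4 14.9] 3.8 18.1 25.5
12 -1 59 [  2.7 -21.2  14.8] 3.9 -25.5 -18.1
18 1 62 [ 2.7 21.3 20.8] 4.0 18.1 25.4
18 -1 62 [  2.5 -21.3  21.1] 4.0 -25.5 -17.6
24 1 21 [ 1.8 21.2 28.1] 2.9 18.6 24.1
24 -1 24 [  2.  -21.1  27.7] 3.3 -23.8 -17.8
30 1 71 [ 2.1 21.7 32.4] 3.8 18.3 25.6
30 -1 73 [  1.8 -20.9  32.3] 3.6 -25.4 -17.8
36 1 42 [ 2.7 21.4 38.6] 4.0 18.5 25.6
36 -1 46 [  2.6 -21.2  39. ] 3.6 -25.2 -17.9
42 1 12 [ 2.3 21.3 42.7] 3.5 17.7 24.8
42 -1 10 [  2.3 -21.9  42.9] 3.4 -25.4 -18.2
```

View pics/w7.png

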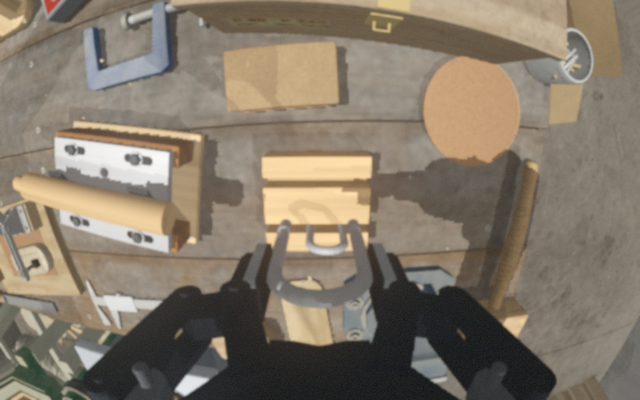

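View pics/s7.png

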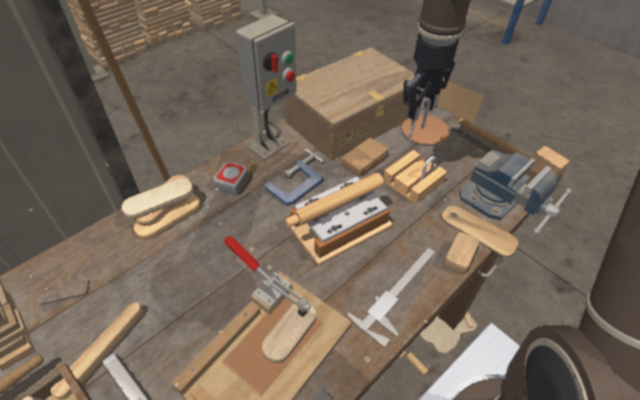

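Run:
```python
from h import *
show();plan((497.1,-102.4,170),81.65)
```

```text
t 12.53 p [ 503.9 -329.7  181.3] yaw 1.51 zax [ 0.002  -0.0019 -1.    ] F [-0.6 -0.3 -1.6] T [-0.03  0.04 -0.12] w 48.6
shift [  -0.8 -227.4   10.8] turn [  0.2  -0.  -80.1] rows>= 11.2
```

Emit:
drive_tool(deltas=[{"tx":0,"ty":-10,"tz":0,"ax":0,"ay":0,"az":-4},{"tx":0,"ty":-26,"tz":0,"ax":0,"ay":0,"az":-10},{"tx":0,"ty":-46,"tz":0,"ax":0,"ay":0,"az":-16},{"tx":0,"ty":-68,"tz":0,"ax":0,"ay":0,"az":-22.5},{"tx":0,"ty":-92,"tz":0,"ax":0,"ay":0,"az":-29},{"tx":0,"ty":-116,"tz":0,"ax":0,"ay":0,"az":-36},{"tx":0,"ty":-140,"tz":0,"ax":0,"ay":0,"az":-43},{"tx":0,"ty":-164,"tz":0,"ax":0,"ay":0,"az":-50},{"tx":0,"ty":-186,"tz":0,"ax":0,"ay":0,"az":-57},{"tx":-0.5,"ty":-206,"tz":0,"ax":0,"ay":0,"az":-64},{"tx":-0.8,"ty":-220,"tz":0,"ax":0,"ay":0,"az":-71},{"tx":-0.8,"ty":-227.4,"tz":5,"ax":0,"ay":0,"az":-77}])

```text
t: 13.53
ee_pos: [497.0, -99.9, 175.8]
tcp_rot: [0.772, 0.636, 0.0, 0.001]
wrist_force: [1.1, 0.4, -1.0]
width: 48.7
```

Run:
```python
from h import *
show();plan((497.1,-102.4,170),81.65)
```

```text
t 13.53 p [497.  -99.9 175.8] yaw 79.02 zax [ 0.002 -0.001 -1.   ] F [ 1.1  0.4 -1. ] T [ 0.01 -0.03 -0.03] w 48.7
shift [-2.4  0.5  5.8] turn [ 0.1  0.  -2.6] rows>= 0.4
```

Emit:
drive_tool(deltas=[{"tx":-2.4,"ty":0.5,"tz":5.8,"ax":0,"ay":0,"az":-2.6},{"tx":-2.4,"ty":0.5,"tz":5.8,"ax":0,"ay":0,"az":-2.6},{"tx":-2.4,"ty":0.5,"tz":5.8,"ax":0,"ay":0,"az":-2.6},{"tx":-2.4,"ty":0.5,"tz":5.8,"ax":0,"ay":0,"az":-2.6}])

```text
t: 13.87
ee_pos: [496.9, -102.7, 169.6]
tcp_rot: [0.758, 0.653, 0.0, 0.001]
wrist_force: [0.0, -0.3, -1.4]
width: 48.8
```

```bash
python3 mu.py 8 | head -1
python3 - <<'E'
from h import *
show();plan((497.1,-102.4,170),81.65)
import cv2
im=cv2.imread("pics/w8.png"); cv2.imwrite("pics/w8b.png",cv2.resize(im[150:350,200:440],None,fx=3,fy=3,interpolation=cv2.INTER_CUBIC))
E
```

```text
t 13.87 p [ 496.9 -102.7  169.6] yaw 81.47 zax [ 1.2e-03 -7.0e-04 -1.0e+00] F [ 0.  -0.3 -1.4] T [ 0.02  0.02 -0.01] w 48.8
t 14.02 p [ 497.2 -102.7  170. ] yaw 81.53 zax [ 0.0021 -0.0011 -1.    ] F [ 0.2 -0.5 -0.5] T [0.02 0.01 0.02] w 48.6
shift [ 0.3 -0.1  0. ] turn [ 0.1  0.  -0.1] rows>= 0.0
```

View pics/w8b.png

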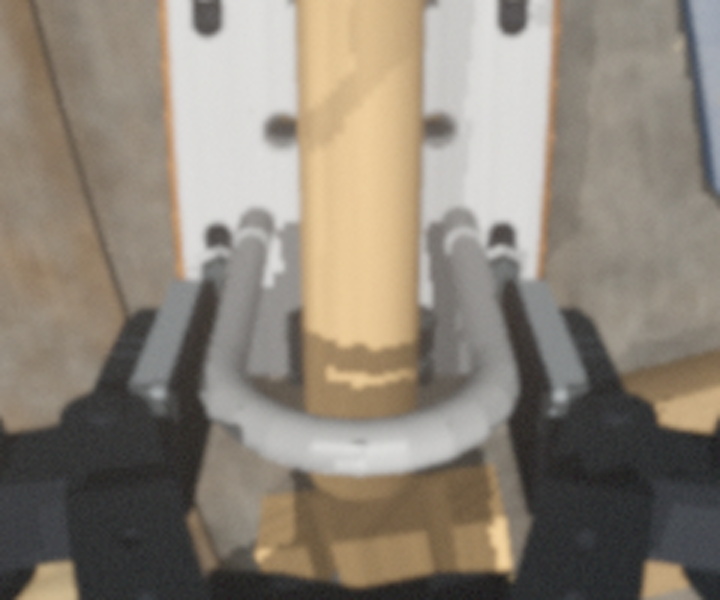

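Run:
```python
from h import *
c=dict(np.load("w8.npz")); s=dict(ee_pos=c["ee"],tcp_rot=c["q"])
A=wat_z(c,(294.,192.6),s,62);B=wat_z(c,(346.,192.6),s,62); print(A,B,np.linalg.norm(A-B),(A+B)/2)
R=Ro.from_quat(s["tcp_rot"]).as_matrix()
for y in(-22,22): print((wproj(c,s["ee_pos"]+R@np.array([0,y,43]),s)-[200,150])*3)
```

```text
[475.80554549 -98.57564726  62.        ] [ 519.50633069 -105.06073743   62.        ] 44.17935061960447 [ 497.65593809 -101.81819235   62.        ]
[257.03584608 220.08705662]
[458.76761818 220.49998779]
```

Emit:
drive_tool(deltas=[{"tx":0.5,"ty":0.1,"tz":8,"ax":0,"ay":0,"az":-0.1},{"tx":0.5,"ty":0.1,"tz":18,"ax":0,"ay":0,"az":-0.1},{"tx":0.5,"ty":0.1,"tz":28,"ax":0,"ay":0,"az":-0.1},{"tx":0.5,"ty":0.1,"tz":38,"ax":0,"ay":0,"az":-0.1},{"tx":0.5,"ty":0.1,"tz":47,"ax":0,"ay":0,"az":-0.1},{"tx":0.5,"ty":0.1,"tz":53,"ax":0,"ay":0,"az":-0.1},{"tx":0.5,"ty":0.1,"tz":56,"ax":0,"ay":0,"az":-0.1},{"tx":0.5,"ty":0.1,"tz":57,"ax":0,"ay":0,"az":-0.1},{"tx":0.5,"ty":0.1,"tz":57,"ax":0,"ay":0,"az":-0.1}])

```text
t: 14.77
ee_pos: [497.5, -102.2, 112.9]
tcp_rot: [0.757, 0.654, 0.0, 0.001]
wrist_force: [0.2, 0.0, -1.0]
width: 48.5
```

```bash
python3 mu.py 9 | head -1
python3 - <<'E'
from h import *
show();plan((497.3,-102.1,105),81.65)
import cv2
im=cv2.imread("pics/w9.png"); cv2.imwrite("pics/w9b.png",cv2.resize(im[150:350,200:440],None,fx=3,fy=3,interpolation=cv2.INTER_CUBIC))
E
```

```text
t 14.77 p [ 497.5 -102.2  112.9] yaw 81.64 zax [ 1.9e-03 -9.0e-04 -1.0e+00] F [ 0.2  0.  -1. ] T [0.01 0.05 0.03] w 48.5
t 14.92 p [ 497.8 -102.3  113.5] yaw 81.63 zax [ 0.0029 -0.0012 -1.    ] F [ 1.5  0.2 -1. ] T [ 0.01 -0.05  0.01] w 48.5
shift [ 0.1 -0.6  8.5] turn [ 0.2  0.  -0. ] rows>= 0.2
```

View pics/w9b.png

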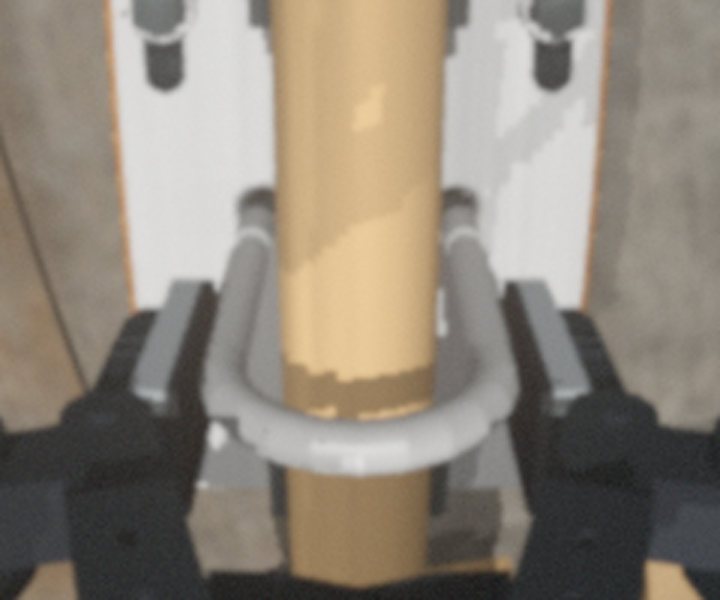

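Emit:
drive_tool(deltas=[{"tx":0,"ty":-0.3,"tz":2,"ax":0,"ay":0,"az":0},{"tx":0,"ty":-0.3,"tz":4,"ax":0,"ay":0,"az":0},{"tx":0,"ty":-0.3,"tz":6,"ax":0,"ay":0,"az":0},{"tx":0,"ty":-0.3,"tz":8,"ax":0,"ay":0,"az":0},{"tx":0,"ty":-0.3,"tz":9,"ax":0,"ay":0,"az":0}])

```text
t: 15.33
ee_pos: [497.4, -102.2, 104.1]
tcp_rot: [0.757, 0.654, 0.001, 0.001]
wrist_force: [0.1, -0.3, -1.6]
width: 48.3
```

Run:
```python
from h import *
show();plan((497.3,-102.1,105),81.65)
```

```text
t 15.33 p [ 497.4 -102.2  104.1] yaw 81.63 zax [ 0.0025 -0.0012 -1.    ] F [ 0.1 -0.3 -1.6] T [-0.01 -0.05  0.03] w 48.3
shift [ 0.1 -0.1 -0.9] turn [ 0.2  0.  -0. ] rows>= 0.0
```

Emit:
drive_tool(deltas=[{"tx":0,"ty":0,"tz":1.5,"ax":0,"ay":0,"az":0},{"tx":0,"ty":0,"tz":3,"ax":0,"ay":0,"az":0},{"tx":0,"ty":0,"tz":4,"ax":0,"ay":0,"az":0}])

```text
t: 15.58
ee_pos: [497.3, -102.3, 99.9]
tcp_rot: [0.757, 0.654, 0.001, 0.001]
wrist_force: [-0.3, 0.4, -1.6]
width: 48.5
```

Run:
```python
from h import *
show()
```

```text
t 15.58 p [ 497.3 -102.3   99.9] yaw 81.63 zax [ 0.0024 -0.0011 -1.    ] F [-0.3  0.4 -1.6] T [-0.01  0.03  0.02] w 48.5
```

Emit:
drive_tool(deltas=[{"tx":0,"ty":0,"tz":2,"ax":0,"ay":0,"az":0},{"tx":0,"ty":0,"tz":4,"ax":0,"ay":0,"az":0},{"tx":0,"ty":0,"tz":6,"ax":0,"ay":0,"az":0},{"tx":0,"ty":0,"tz":8,"ax":0,"ay":0,"az":0}])

```text
t: 15.92
ee_pos: [497.5, -102.3, 91.7]
tcp_rot: [0.757, 0.654, 0.001, 0.001]
wrist_force: [1.0, 0.3, 1.4]
width: 48.5
```

Run:
```python
from h import *
show()
```

```text
t 15.92 p [ 497.5 -102.3   91.7] yaw 81.63 zax [ 0.0026 -0.0011 -1.    ] F [1.  0.3 1.4] T [-0.03  0.01  0.03] w 48.5
```

Emit:
drive_tool(deltas=[{"tx":0,"ty":0,"tz":1.5,"ax":0,"ay":0,"az":0},{"tx":0,"ty":0,"tz":3,"ax":0,"ay":0,"az":0},{"tx":0,"ty":0,"tz":4,"ax":0,"ay":0,"az":0}])

```text
t: 16.17
ee_pos: [497.9, -102.4, 88.2]
tcp_rot: [0.757, 0.654, 0.001, 0.002]
wrist_force: [-1.4, -1.1, 6.4]
width: 48.3
```

Run:
```python
from h import *
show()
```

```text
t 16.17 p [ 497.9 -102.4   88.2] yaw 81.63 zax [ 0.0034 -0.0017 -1.    ] F [-1.4 -1.1  6.4] T [-0.1   0.29  0.01] w 48.3
```

Emit:
drive_tool(deltas=[{"tx":0,"ty":0,"tz":1,"ax":0,"ay":0,"az":0},{"tx":0,"ty":0,"tz":2,"ax":0,"ay":0,"az":0},{"tx":0,"ty":0,"tz":3,"ax":0,"ay":0,"az":0}])

```text
t: 16.42
ee_pos: [498.0, -102.7, 85.6]
tcp_rot: [0.757, 0.654, 0.001, 0.002]
wrist_force: [-2.0, -1.3, 3.2]
width: 48.0
```

Run:
```python
from h import *
show()
```

```text
t 16.42 p [ 498.  -102.7   85.6] yaw 81.62 zax [ 0.0037 -0.0024 -1.    ] F [-2.  -1.3  3.2] T [-0.22  0.41 -0.02] w 48.0
```

Emit:
drive_tool(deltas=[{"tx":0,"ty":-0.3,"tz":1,"ax":0,"ay":0,"az":0},{"tx":0,"ty":-0.5,"tz":2,"ax":0,"ay":0,"az":0},{"tx":0,"ty":-0.5,"tz":3,"ax":0,"ay":0,"az":0},{"tx":0,"ty":-0.5,"tz":4,"ax":0,"ay":0,"az":0}])

```text
t: 16.75
ee_pos: [497.7, -102.8, 81.6]
tcp_rot: [0.757, 0.653, 0.001, 0.002]
wrist_force: [-0.5, -1.0, 3.7]
width: 48.1
```

Run:
```python
from h import *
show()
```

```text
t 16.75 p [ 497.7 -102.8   81.6] yaw 81.61 zax [ 0.0041 -0.0026 -1.    ] F [-0.5 -1.   3.7] T [-0.23  0.19 -0.01] w 48.1
```

Emit:
drive_tool(deltas=[{"tx":0,"ty":0,"tz":1.5,"ax":0,"ay":0,"az":0},{"tx":0,"ty":0,"tz":3,"ax":0,"ay":0,"az":0},{"tx":0,"ty":0,"tz":4.5,"ax":0,"ay":0,"az":0},{"tx":0,"ty":0,"tz":6,"ax":0,"ay":0,"az":0}])

```text
t: 17.08
ee_pos: [497.5, -102.8, 75.2]
tcp_rot: [0.757, 0.654, 0.001, 0.002]
wrist_force: [0.5, -1.0, 1.5]
width: 48.7
```

Run:
```python
from h import *
show()
```

```text
t 17.08 p [ 497.5 -102.8   75.2] yaw 81.61 zax [ 0.0037 -0.0025 -1.    ] F [ 0.5 -1.   1.5] T [-0.28  0.06 -0.01] w 48.7
```

Emit:
drive_tool(deltas=[{"tx":0,"ty":0,"tz":1,"ax":0,"ay":0,"az":0},{"tx":0,"ty":0,"tz":2,"ax":0,"ay":0,"az":0},{"tx":0,"ty":0,"tz":3,"ax":0,"ay":0,"az":0}])

```text
t: 17.33
ee_pos: [497.6, -102.9, 72.7]
tcp_rot: [0.757, 0.653, 0.0, 0.002]
wrist_force: [-7.6, 0.4, 23.4]
width: 48.9
```

Run:
```python
from h import *
show()
```

```text
t 17.33 p [ 497.6 -102.9   72.7] yaw 81.61 zax [ 0.0036 -0.0029 -1.    ] F [-7.6  0.4 23.4] T [-0.13  1.38 -0.05] w 48.9
```

Emit:
drive_tool(deltas=[{"tx":0,"ty":0,"tz":0,"ax":0,"ay":0,"az":0},{"tx":0,"ty":0,"tz":0,"ax":0,"ay":0,"az":0}])

```text
t: 17.5
ee_pos: [497.6, -102.9, 73.0]
tcp_rot: [0.757, 0.653, 0.0, 0.002]
wrist_force: [-2.4, -1.7, 7.8]
width: 48.7
```

Run:
```python
from h import *
show()
```

```text
t 17.5 p [ 497.6 -102.9   73. ] yaw 81.61 zax [ 0.0035 -0.0032 -1.    ] F [-2.4 -1.7  7.8] T [-0.13  0.45 -0.  ] w 48.7
```

Emit:
drive_tool(deltas=[{"tx":0,"ty":0,"tz":0,"ax":0,"ay":0,"az":0},{"tx":0,"ty":0,"tz":0,"ax":0,"ay":0,"az":0},{"tx":0,"ty":0,"tz":0,"ax":0,"ay":0,"az":0},{"tx":0,"ty":0,"tz":0,"ax":0,"ay":0,"az":0},{"tx":0,"ty":0,"tz":0,"ax":0,"ay":0,"az":0}], grip=1)

```text
t: 17.92
ee_pos: [497.6, -102.8, 72.8]
tcp_rot: [0.757, 0.654, 0.0, 0.002]
wrist_force: [-0.4, 1.0, -0.1]
width: 85.5
```

Emit:
drive_tool(deltas=[{"tx":0,"ty":0,"tz":-10,"ax":0,"ay":0,"az":0},{"tx":0,"ty":0,"tz":-30,"ax":0,"ay":0,"az":0},{"tx":0,"ty":0,"tz":-60,"ax":0,"ay":0,"az":0},{"tx":-15,"ty":0,"tz":-90,"ax":0,"ay":0,"az":0},{"tx":-35,"ty":0,"tz":-105,"ax":0,"ay":0,"az":0},{"tx":-45,"ty":0,"tz":-110,"ax":0,"ay":0,"az":0},{"tx":-45,"ty":0,"tz":-110,"ax":0,"ay":0,"az":0},{"tx":-45,"ty":0,"tz":-110,"ax":0,"ay":0,"az":0},{"tx":-45,"ty":0,"tz":-110,"ax":0,"ay":0,"az":0}], grip=1)

```text
t: 18.67
ee_pos: [490.0, -145.9, 181.8]
tcp_rot: [0.757, 0.654, 0.0, 0.001]
wrist_force: [-0.5, 0.4, -0.9]
width: 85.1
```

```bash
python3 mu.py 10|head -1;  python3 - <<'E'
from h import *
im=cv2.imread("pics/w10.png"); cv2.imwrite("pics/w10b.png",cv2.resize(im[60:260,200:440],None,fx=3,fy=3,interpolation=cv2.INTER_CUBIC))
im=cv2.imread("pics/s10.png"); cv2.imwrite("pics/s10b.png",cv2.resize(im[130:270,260:440],None,fx=4,fy=4,interpolation=cv2.INTER_CUBIC))
c=dict(np.load("w10.npz")); s=dict(ee_pos=c["ee"],tcp_rot=c["q"])
W=wcloud(c,s)[60:260,200:440].reshape(-1,3); 
p=np.radians(81.65); ex=np.array([np.cos(p),np.sin(p)]); ey=np.array([-np.sin(p),np.cos(p)])
L=np.stack([(W[:,:2]-[497.3,-102.3])@ex,(W[:,:2]-[497.3,-102.3])@ey,W[:,2]],1); L=L[np.isfinite(L[:,0])]
b=L[(abs(L[:,0])<15)&(abs(L[:,1])<5)]; 
for x in range(-14,15,2):
    q=b[(b[:,0]>=x)&(b[:,0]<x+2)]; 
    if len(q):print(x,len(q),np.percentile(q[:,2],[10,50,95]).round(1))
bl=L[(abs(L[:,1])<4)&(abs(L[:,0])>15)&(abs(L[:,0])<50)]; print("blank top",np.median(bl[:,2]))
u=L[(abs(L[:,0])<8)&(L[:,2]>108)]; print("bow",len(u),u.mean(0),u.min(0),u.max(0))
E
```

```text
t 18.67 p [ 490.  -145.9  181.8] yaw 81.65 zax [ 0.0017 -0.0018 -1.    ] F [-0.5  0.4 -0.9] T [ 0.06  0.02 -0.05] w 85.1
-14 38 [105.5 106.3 107.2]
-12 43 [105.2 106.2 107.7]
-10 34 [105.3 106.3 107.4]
-8 37 [105.1 106.2 107.3]
-6 12 [113.9 114.7 115.5]
-4 30 [114.9 115.6 116.8]
-2 43 [114.7 115.7 116.6]
0 69 [106.5 114.2 116.1]
2 41 [105.4 106.2 107.6]
4 41 [105.3 106.3 107.3]
6 39 [105.3 106.3 107.7]
8 35 [105.3 106.4 107.6]
10 38 [105.2 106.2 107.2]
12 42 [105.5 106.4 107.4]
14 17 [105.1 106.  106.8]
blank top 106.36050259141294
bow 535 [-9.53427703e-01 -2.36879689e-02  1.12909062e+02] [ -5.25044356 -19.49271357 108.03068465] [  2.8617856   19.48244222 117.44014477]
```

View pics/w10b.png

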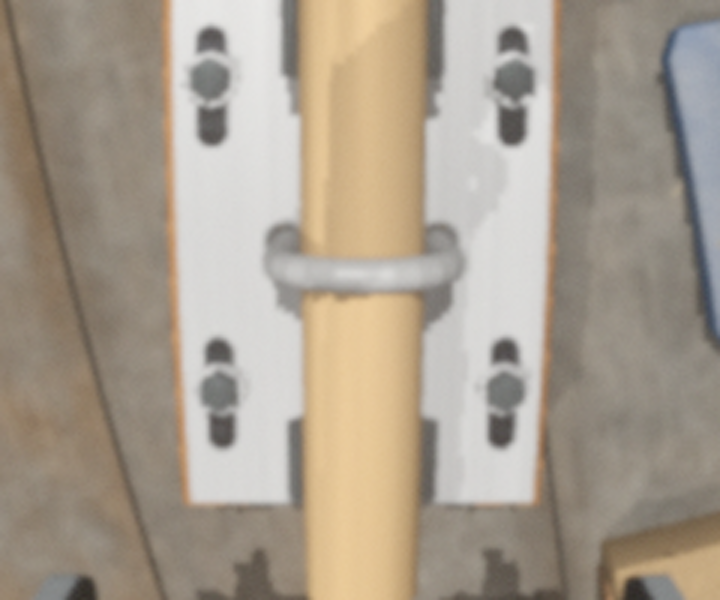

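View pics/s10b.png

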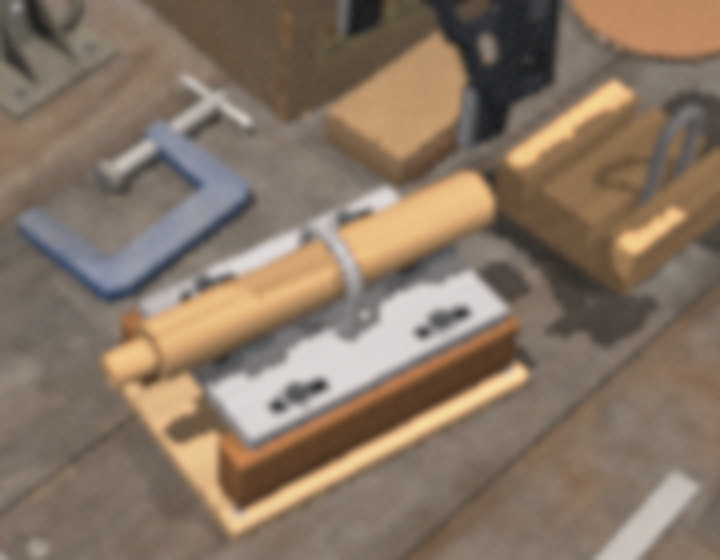

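Both legs are through the holes and the bow sits across the blank at zoom (362,272). Depth puts the bow top 9.4 mm above the blank top, against 8 mm when home. I'll check with a light push from the shut fingers on top.

Run:
```python
from h import *
show();plan((497.2,-103.3,130),81.65)
```

```text
t 18.82 p [ 490.2 -145.7  181.9] yaw 81.71 zax [ 0.0017 -0.0019 -1.    ] F [ 0.6  0.3 -0.4] T [-0.07  0.07  0.02] w 85.6
shift [43.   0.7 51.8] turn [0.1 0.1 0.1] rows>= 1.6
```

Emit:
drive_tool(deltas=[{"tx":10,"ty":0.5,"tz":0,"ax":0,"ay":0,"az":0},{"tx":25,"ty":0.5,"tz":0,"ax":0,"ay":0,"az":0},{"tx":38,"ty":0.7,"tz":5,"ax":0,"ay":0,"az":0},{"tx":43,"ty":0.7,"tz":20,"ax":0.1,"ay":0.1,"az":0},{"tx":43,"ty":0.7,"tz":35,"ax":0.1,"ay":0.1,"az":0},{"tx":43,"ty":0.7,"tz":47,"ax":0.1,"ay":0.1,"az":0},{"tx":43,"ty":0.7,"tz":52,"ax":0.1,"ay":0.1,"az":0},{"tx":43,"ty":0.7,"tz":52,"ax":0.1,"ay":0.1,"az":0},{"tx":43,"ty":0.7,"tz":52,"ax":0.1,"ay":0.1,"az":0}], grip=-1, force=20)

```text
t: 19.57
ee_pos: [497.2, -103.1, 129.8]
tcp_rot: [0.756, 0.654, 0.0, -0.0]
wrist_force: [0.0, 1.1, 1.0]
width: -0.1
```

Emit:
drive_tool(deltas=[{"tx":0,"ty":0,"tz":3,"ax":0,"ay":0,"az":0},{"tx":0,"ty":0,"tz":6,"ax":0,"ay":0,"az":0},{"tx":0,"ty":0,"tz":9,"ax":0,"ay":0,"az":0},{"tx":0,"ty":0,"tz":11,"ax":0,"ay":0,"az":0}])

```text
t: 19.9
ee_pos: [497.2, -103.3, 118.7]
tcp_rot: [0.756, 0.654, 0.0, -0.0]
wrist_force: [-0.1, 0.0, -0.2]
width: -0.3
```

Run:
```python
from h import *
show()
```

```text
t 19.9 p [ 497.2 -103.3  118.7] yaw 81.7 zax [-1.e-04  3.e-04 -1.e+00] F [-0.1  0.  -0.2] T [ 0.05  0.03 -0.02] w -0.3
```

Emit:
drive_tool(deltas=[{"tx":0,"ty":0,"tz":1,"ax":0,"ay":0,"az":0},{"tx":0,"ty":0,"tz":2,"ax":0,"ay":0,"az":0},{"tx":0,"ty":0,"tz":3,"ax":0,"ay":0,"az":0}])

```text
t: 20.15
ee_pos: [497.3, -103.3, 115.6]
tcp_rot: [0.756, 0.654, 0.0, -0.0]
wrist_force: [0.3, -0.0, -1.0]
width: -0.1
```

Emit:
drive_tool(deltas=[{"tx":0,"ty":0,"tz":1,"ax":0,"ay":0,"az":0},{"tx":0,"ty":0,"tz":1,"ax":0,"ay":0,"az":0}])

```text
t: 20.32
ee_pos: [497.5, -103.3, 114.7]
tcp_rot: [0.756, 0.654, 0.0, 0.0]
wrist_force: [-0.3, 0.8, 0.4]
width: -0.3
```

Emit:
drive_tool(deltas=[{"tx":0,"ty":0,"tz":0.7,"ax":0,"ay":0,"az":0},{"tx":0,"ty":0,"tz":1,"ax":0,"ay":0,"az":0},{"tx":0,"ty":0,"tz":1,"ax":0,"ay":0,"az":0}])

```text
t: 20.57
ee_pos: [497.8, -103.3, 114.1]
tcp_rot: [0.756, 0.654, 0.0, 0.0]
wrist_force: [-0.1, 0.7, 4.6]
width: 0.0
```

Emit:
drive_tool(deltas=[{"tx":0,"ty":0,"tz":0.8,"ax":0,"ay":0,"az":0},{"tx":0,"ty":0,"tz":1.5,"ax":0,"ay":0,"az":0},{"tx":0,"ty":0,"tz":1.5,"ax":0,"ay":0,"az":0}])

```text
t: 20.82
ee_pos: [498.0, -103.4, 113.6]
tcp_rot: [0.756, 0.654, 0.0, 0.001]
wrist_force: [-3.6, 0.4, 12.4]
width: -0.3
```

Emit:
drive_tool(deltas=[{"tx":0,"ty":-0.3,"tz":1,"ax":0,"ay":0,"az":0},{"tx":0,"ty":-0.3,"tz":1.8,"ax":0,"ay":0,"az":0},{"tx":0,"ty":-0.3,"tz":1.8,"ax":0,"ay":0,"az":0}])

```text
t: 21.07
ee_pos: [498.1, -103.3, 113.4]
tcp_rot: [0.756, 0.654, 0.0, 0.002]
wrist_force: [-4.8, 0.1, 18.5]
width: 0.0
```

The push is solid: 18.5 N with only 0.2 mm of give, at 113.4 mm against a home height of 114 mm. I'll retreat and do a last check.

Emit:
drive_tool(deltas=[{"tx":0,"ty":0,"tz":-5,"ax":0,"ay":0,"az":0},{"tx":0,"ty":0,"tz":-20,"ax":0,"ay":0,"az":0},{"tx":-10,"ty":0,"tz":-45,"ax":0,"ay":0,"az":0},{"tx":-30,"ty":0,"tz":-70,"ax":0,"ay":0,"az":0},{"tx":-60,"ty":0,"tz":-90,"ax":0,"ay":0,"az":0},{"tx":-90,"ty":0,"tz":-100,"ax":0,"ay":0,"az":0},{"tx":-110,"ty":0,"tz":-100,"ax":0,"ay":0,"az":0},{"tx":-120,"ty":0,"tz":-100,"ax":0,"ay":0,"az":0},{"tx":-120,"ty":0,"tz":-100,"ax":0,"ay":0,"az":0},{"tx":-120,"ty":0,"tz":-100,"ax":0,"ay":0,"az":0},{"tx":-120,"ty":0,"tz":-100,"ax":0,"ay":0,"az":0}], grip=1)

```text
t: 21.98
ee_pos: [480.7, -219.9, 213.1]
tcp_rot: [0.756, 0.655, 0.0, 0.001]
wrist_force: [0.8, 0.4, -0.6]
width: 85.6
```

```bash
python3 mu.py 11|head -1;  python3 - <<'E'
from h import *
show()
im=cv2.imread("pics/s11.png"); cv2.imwrite("pics/s11b.png",cv2.resize(im[130:270,260:440],None,fx=4,fy=4,interpolation=cv2.INTER_CUBIC))
c=dict(np.load("w11.npz")); s=dict(ee_pos=c["ee"],tcp_rot=c["q"])
W=wcloud(c,s).reshape(-1,3)
p=np.radians(81.65); ex=np.array([np.cos(p),np.sin(p)]); ey=np.array([-np.sin(p),np.cos(p)])
L=np.stack([(W[:,:2]-[497.3,-102.3])@ex,(W[:,:2]-[497.3,-102.3])@ey,W[:,2]],1); L=L[np.isfinite(L[:,0])]
bl=L[(abs(L[:,1])<4)&(abs(L[:,0])>10)&(abs(L[:,0])<50)]; print("blank top",np.median(bl[:,2]))
b=L[(abs(L[:,0])<10)&(abs(L[:,1])<4)&(L[:,2]>110)]; print("bow top",np.median(b[:,2]),b[:,0].min(),b[:,0].max())
E
```

```text
t 21.98 p [ 480.7 -219.9  213.1] yaw 81.81 zax [ 1.8e-03 -5.0e-04 -1.0e+00] F [ 0.8  0.4 -0.6] T [0.04 0.01 0.06] w 85.6
t 22.13 p [ 480.9 -220.3  213.4] yaw 81.83 zax [ 0.0022 -0.0013 -1.    ] F [ 0.3 -0.4 -0.1] T [-0.03  0.03 -0.02] w 85.3
blank top 106.27365532413253
bow top 113.7400826713014 -5.532833053374809 2.0254986157485546
```

View pics/s11b.png

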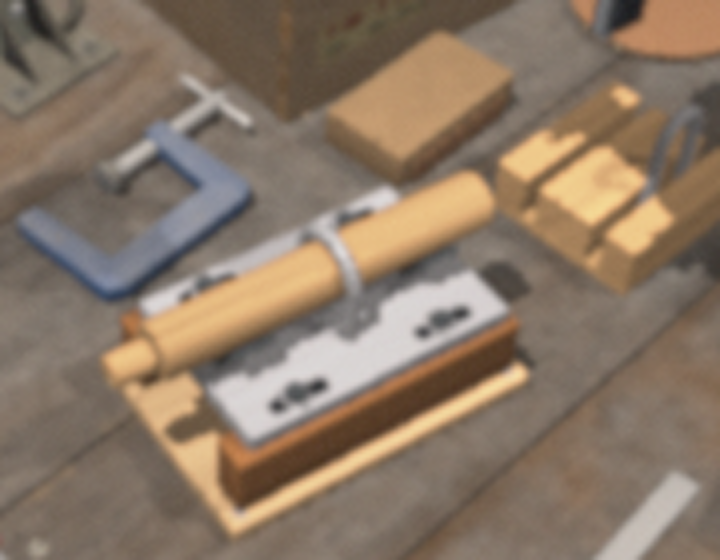

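View pics/w11.png

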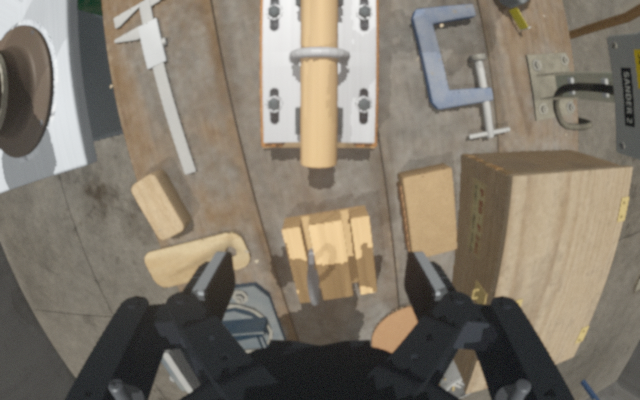

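The blank lies in both rests and the bow sits on it, 7.5 mm above the blank top by depth, against 8 mm nominal. The small U-bolt is still in the block and the bystanders have not moved. Handing in.

```bash
python3 -c "
from station import env
print(env.sign_off())"
```

```text
the job is handed in; nothing more can be done
None
```

The job is done and handed in at about 22 s of the 64 s allowed. The blank lies in both V rests, clamped by the larger U-bolt pressed fully home.

- **Blank:** I laid it with the tenon pointing left. The task doesn't say which way it should face.
- **Finding the holes:** The wrist camera could see both holes beside the blank, so I lined the legs up by eye instead of sliding them along the plate. They dropped in without any contact force.
- **Pressing home:** I read the force only between short moves. The highest reading was about 23 N, as the bow met the blank, against the 40 N forcing limit. The rise and fall at the ball catches showed about where expected.
- **Home check:** Right after I let go, depth showed the bow top 9.4 mm above the blank, against 8 mm when home. I pressed once more with the shut fingers. The bow gave only 0.2 mm for the last 6 N, up to 18.5 N, at 113.4 mm (home is 114 mm).
- **Last look:** The bow top measured 113.7 mm and the blank top 106.3 mm, a 7.5 mm gap that fits home within measuring error. The smaller U-bolt was still in the block, the other tools looked unmoved, and the gripper was open and clear.

The cameras disagreed by 2–3 mm on the stand's position. I used the wrist camera, which matched what I felt when the blank touched the rests.

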